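# Set out the check weights and the stamping kit

### The job

Get the weighing post ready for the morning scale check. On the grey mat, stand the largest brass weight in the middle ring, the middle-sized one in the ring to its left and the smallest in the ring to its right (left and right as the robot sees them). Stand the nearer rubber stamp (not the one at the far left, beyond the stapler) on the middle of the closed ink pad, its foot lined up with the pad's long side, and stand the small dropper bottle of ink centrally behind the pad (on the side away from the robot), one to three centimetres from its edge.

Things in the scene. Friction and masses are not known exactly. Their poses are not given: they have to be found in the camera images.
- check_mat: fixed grey mat lying on the worktop, 84 (x) x 230 (y) x 3 mm thick, with three printed white rings (flat, 52 mm outside, 47 mm inside) in a row along its y axis. Origin: centre of its underside, under the centre of the middle ring; ring centres at y = +75 (left), 0 and -75 mm (right). Its x axis points away from the robot and its y axis to the robot's left, turned by up to 0.3 rad
- pad_top (a point): middle of the top face of the ink pad: a closed dark flat tin fixed on the worktop, 82 (x) x 120 (y) x 15 mm high, with a small pale label. Its x axis points away from the robot, its long side runs along y, turned by up to 0.3 rad. Its far edge is at x = +39 mm
- weight_large_mid (a point): largest of three loose brass check weights of the same shape (round body with a knob on a neck), 30 mm diameter, 40 mm high, 0.2 kg, upright; point on its axis half-way up, 20 mm above its foot
- weight_medium_mid (a point): middle-sized brass weight, 24 mm diameter, 32 mm high, 0.1 kg, upright; point on its axis 16 mm above its foot
- weight_small_mid (a point): smallest brass weight, 19 mm diameter, 26 mm high, 0.05 kg, upright; point on its axis 13 mm above its foot
- stamp_mid (a point): loose rubber stamp standing upright (not the other one far left, beyond the stapler), 78 mm high: brown block foot 22 (x) x 52 (y) x 20 mm high, on it a round black handle on the same axis, whose knob at the top is 30 mm thick; best gripped about 58 mm above the foot. 0.09 kg. Point on its axis 39 mm above its foot; its y axis runs along the foot's long side
- ink_bottle_mid (a point): loose small brown dropper bottle with a black pointed cap, 102 mm high, standing upright; round body 33 mm diameter up to 70 mm, the cap narrower, so grip it about 55 mm up; 0.07 kg. Point on its axis 51 mm above its foot
- parcel_rest: obstacle, not part of the job: empty dark sheet-steel parcel rest fixed on the worktop, about 115 (x) x 125 (y) mm on the ground, its leaning back plate rises to 145 mm; carry things over it with room to spare. Origin: middle of its foot

How it is judged (in metres and radians):
At the end, for the whole second after the job is handed in: Weights upright on the mat within 15 mm of their ring centres in x and y: largest middle, middle-sized left, smallest right. Stamp upright on the pad within 15 mm of its middle, foot within 0.26 rad of its long side. Bottle upright, 55 to 97 mm behind the pad's middle, 20 mm sideways. All at rest (x of weight_large_mid in the frame of check_mat between -0.015 and 0.015 m and y of weight_large_mid in the frame of check_mat between -0.015 and 0.015 m and height (world z) of weight_large_mid below 0.029 m and angle between each of weight_large_mid, weight_medium_mid, weight_small_mid, stamp_mid, ink_bottle_mid's own z axis and vertical below 0.15 rad and x of weight_medium_mid in the frame of check_mat between -0.015 and 0.015 m and y of weight_medium_mid in the frame of check_mat between 0.06 and 0.09 m and height (world z) of weight_medium_mid below 0.025 m and x of weight_small_mid in the frame of check_mat between -0.015 and 0.015 m and y of weight_small_mid in the frame of check_mat between -0.09 and -0.06 m and height (world z) of weight_small_mid below 0.022 m and x of stamp_mid in the frame of pad_top between -0.015 and 0.015 m and y of stamp_mid in the frame of pad_top between -0.015 and 0.015 m and z of stamp_mid in the frame of pad_top between 0.033 and 0.045 m and angle between the y axis of stamp_mid and the y axis of pad_top, either way round below 0.26 rad and x of ink_bottle_mid in the frame of pad_top between 0.055 and 0.097 m and y of ink_bottle_mid in the frame of pad_top between -0.02 and 0.02 m and height (world z) of ink_bottle_mid below 0.057 m and linear speed of each of weight_large, weight_medium, weight_small, stamp, ink_bottle below 0.02 m/s); the robot touches nothing.
It also fails if it takes over 141 s, if anything falls off the work surface, if the arm or the gripper's body presses on something with over 40 N, if the wrist force passes 120 N, or if a joint passes its speed limit or range.

### The arm

A 6-joint arm with a two-finger parallel gripper is mounted at the origin on a cart in front of the work surface, level with it; the furniture and walls round the work are solid. World frame = base frame: x ahead of the robot, y to its left, z up, the work surface at z = 0. Lengths are in mm, angles in rad, forces in N, time in s.
With the tool pointing down it reaches from about 350 to 775 mm from the base axis. Payload 7.3 kg.
Tool frame: the origin (TCP) lies at the very end of the fingers, on their centre line; the grasp point (between the pads) lies 19 mm behind it; x points along the fingers, z is the direction in which the jaws open and shut, and the axes are right-handed (so a half turn about x gives the same grasp; the last joint's range is limited). The gripper opens to 92 mm and grips with 3 to 60 N. Pads are 19 mm wide; open, the fingers measure 130 mm over their backs; the gripper's body (75 mm by 190 mm) begins 47 mm behind the grasp point.
Start: joints at [-1.361, 0.342, 1.524, -0, 1.275, -0.146], TCP at [182.902, -492.13, 226.741] pointing down, gripper open.
Joint ranges: [-2.53, 2.53], [-0.77, 2.02], [0.04, 2.7], [-1, 4.14], [0.28, 2.66], [-3.11, 3.11]. Speed limits (rad/s): [2.57, 2.57, 3.14, 3.14, 3.14, 3.14].

### API

Orientations are given as [roll, pitch, yaw] about the fixed x, y, z axes, in that order (R = Rz(yaw) Ry(pitch) Rx(roll)).
In Python, from plant import * gives the robot as it stands.
- The arm moves only by the shell command python3 -m creep 'ROWS'. ROWS is JSON, a list of rows, each an object of numbers: "tx", "ty", "tz": the shift along the tool's x, y, z in cm; "wx", "wy", "wz": the turn, a rotation vector about the tool's x, y, z in rad; "gripper": the closure, from -1 (fully open) to 1 (shut). A call has 1 to 8 rows; each row is the pose to reach, as a shift and turn from the pose commanded when the call began, along the tool's axes at that moment; what a row does not reach only later rows make up. A row lasts 1/12 s, in which the tool goes at most 41.7 mm and 7.16 degrees, less where a joint would pass 70% of its speed; a pose out of reach is approached as far as the arm can. A call with a gripper value outside its range is refused whole. The fingers move at their own pace and stop on an object; the grip force is fixed at half the most. Time passes only in rows, so rows that repeat a pose let the fingers close. It gives the time, the measured TCP pose, the force and the opening at its end, in the units of the state.
- get_obs(): the state, without advancing time (a new reading comes with each control period).
- capture(name): name is "side" or "top" or "wrist"; returns a dict with "frame" (480x640x3 uint8, red, green, blue), "z_map" (480x640 float32, mm along the optical axis (not along the pixel's ray), 0 where there is no reading), "vertical_fov" (degrees; the focal length in pixels is half the picture's height over the tangent of half this angle, whatever the lens; pixels are square), "cx", "cy" (the principal point, pixels), "xyz" and "rotation" of the camera in the world. Camera axes: x right, y down, z forward; pixel columns grow to the right and rows downward; lengths in mm; the calibration is good to about 2 mm. The wrist camera is an equidistant fisheye: a pixel r from the principal point sees the ray r / f radians off the axis. A picture is of the moment at which its call begins.
- close_job(): hands the job in, once; it reports no verdict.
The state is a dict: "time": time; "joint_positions": joint angles; "dq": joint speeds; "tau": joint torques, N m; "tool_pos": TCP position; "tcp_rot": TCP orientation; "contact_force": force on the tool from outside, world axes, zero at the start; "moment": the same for the moment, N m; "grip_width": finger opening in mm.
Only numpy, scipy, OpenCV 4.12 (cv2) and the standard library are available. Lean on these libraries where they do the work, as an engineer would, in place of code of your own. Each camera call takes 0.05 s, during which the arm holds its last target.

## Working session

There is one attempt and no reset: what is moved stays moved. The work goes in short steps, Python scripts to look and compute and a shell command to move; the robot and the scene stay as the last step left them, time stands still between calls to the robot, and variables do not carry over. Pictures are saved under pics/ and viewed, and the job is handed in when it is done.

```bash
ls; mkdir -p pics; cat > h.py <<'E'
from plant import *
import numpy as np, cv2
def snap(n,fn):
    c=capture(n); cv2.imwrite('pics/'+fn+'.png',cv2.cvtColor(c['frame'],cv2.COLOR_RGB2BGR)); np.save('pics/'+fn+'.npy',c,allow_pickle=True); return c
def load(fn): return np.load('pics/'+fn+'.npy',allow_pickle=True).item()
E
python3 - <<'E'
from h import *
print(get_obs())
for n in ['top','side','wrist']:
    c=snap(n,n+'0'); print(n,{k:v for k,v in c.items() if k not in('frame','z_map')})
E
```

```text
pics
{'time': 0.0, 'joint_positions': array([-1.36097195e+00,  3.42708053e-01,  1.52504020e+00,  1.60963788e-05,
        1.27537362e+00, -1.45984538e-01]), 'dq': array([-0.0012921 ,  0.00066605,  0.00094717, -0.00139476, -0.00187791,
        0.00046112]), 'tau': array([-2.71181350e-03, -4.31251431e+01, -2.44221997e+01,  7.15353596e-02,
        5.60469856e-02, -1.21575290e-04]), 'tool_pos': array([ 182.82990546, -491.69911519,  226.04447754]), 'tcp_rot': array([2.98554328, 1.56926703, 1.77055117]), 'contact_force': array([ 0.40278849,  0.20398891, -0.28388685]), 'moment': array([0.00056754, 0.00832234, 0.01288147]), 'grip_width': 91.44341576887251}
top {'vertical_fov': 47.943645805511295, 'cx': 314.01480558918496, 'cy': 243.0762007963418, 'xyz': array([ 369.69428332,   11.10151647, 1321.4911606 ]), 'rotation': array([-3.01698553, -0.00490187, -1.57892547])}
side {'vertical_fov': 45.41087484885686, 'cx': 317.7418897693445, 'cy': 240.1923860691041, 'xyz': array([  183.44630978, -1005.71382639,   543.4605324 ]), 'rotation': array([-1.98895976,  0.00476623, -0.30892043])}
wrist {'vertical_fov': 65.70646984690485, 'cx': 317.1057462506463, 'cy': 245.88600878174674, 'xyz': array([ 247.56194192, -467.88808121,  384.42406277]), 'rotation': array([ 2.87971784e+00,  1.32189141e-03, -1.21374342e+00])}
```

View pics/top0.png

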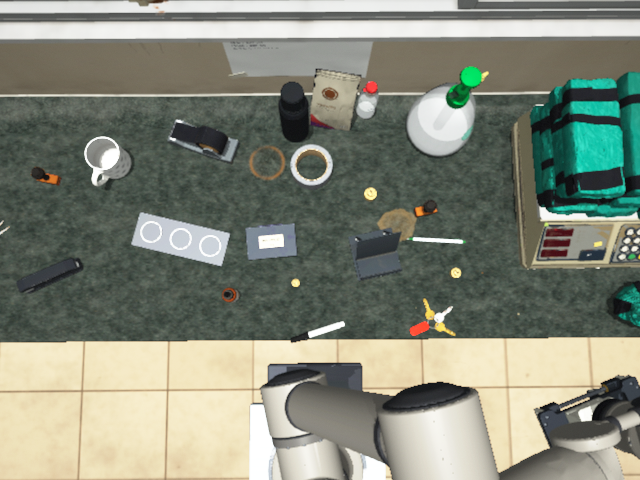

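View pics/side0.png

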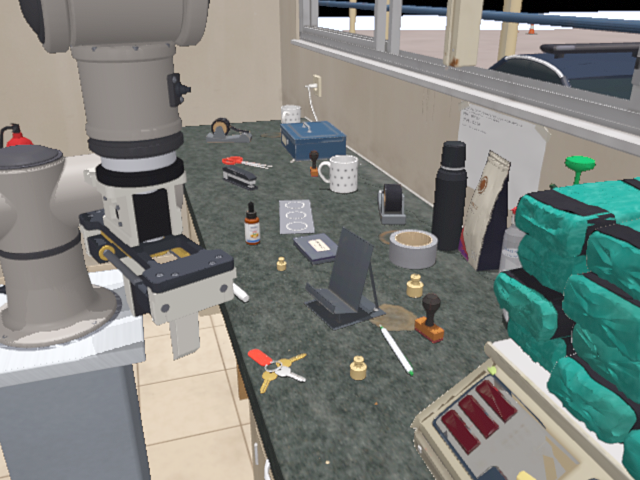

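View pics/wrist0.png

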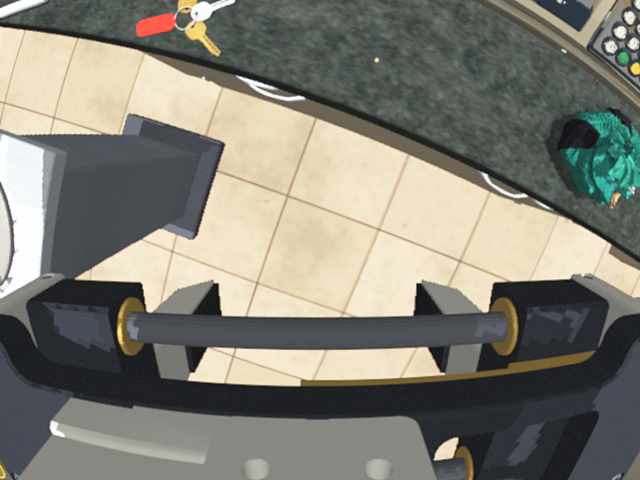

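The top view shows the mat (181,239), pad (271,241), bottle (230,295), weights at (370,194), (456,272) and (295,283), near stamp (426,209) and parcel rest (377,253). Next I measure them.

```bash
cat >> h.py <<'E'
from scipy.spatial.transform import Rotation as Ro
def K(c): return 240/np.tan(np.radians(c['vertical_fov'])/2)
def ray(c,u,v,fish=False):
    f=K(c); x=np.array([(u-c['cx']),(v-c['cy'])],float)
    if fish:
        r=np.hypot(*x); t=r/f; d=np.array([x[0]/r*np.sin(t),x[1]/r*np.sin(t),np.cos(t)])
    else: d=np.array([x[0]/f,x[1]/f,1.])
    return Ro.from_euler('xyz',c['rotation']).apply(d)
def onto(c,u,v,z,fish=False):
    d=ray(c,u,v,fish); return (c['xyz']+d*(z-c['xyz'][2])/d[2])[:2]
def proj(c,P,fish=False):
    q=Ro.from_euler('xyz',c['rotation']).inv().apply(np.asarray(P,float)-c['xyz']); f=K(c)
    if fish:
        r=np.hypot(q[0],q[1]); t=np.arctan2(r,q[2]); return np.array([c['cx']+f*t*q[0]/r,c['cy']+f*t*q[1]/r])
    return np.array([c['cx']+f*q[0]/q[2],c['cy']+f*q[1]/q[2]])
def tri(c1,p1,c2,p2):
    d1,d2=ray(c1,*p1),ray(c2,*p2); A=np.c_[d1,-d2]; s=np.linalg.lstsq(A,c2['xyz']-c1['xyz'],rcond=None)[0]
    a=c1['xyz']+s[0]*d1; b=c2['xyz']+s[1]*d2; return (a+b)/2, np.linalg.norm(a-b)
def blobs(mask,amin=15):
    n,l,s,ce=cv2.connectedComponentsWithStats(mask.astype(np.uint8)); return [(l==i,s[i],ce[i]) for i in range(1,n) if s[i][4]>=amin]
E
python3 - <<'E'
from h import *
for n in ['top','side']:
    c=load(n+'0'); hsv=cv2.cvtColor(c['frame'],cv2.COLOR_RGB2HSV); H,S,V=hsv[...,0],hsv[...,1],hsv[...,2]
    print(n,'brass/brown')
    for m,s,ce in blobs((H>8)&(H<32)&(S>90)&(V>90),12):
        if s[4]<900 and 90<ce[1]<420: print(s,ce.round(1), 'hsv',hsv[m].mean(0).round(), 'z=0:',onto(c,*ce,0).round(0))
c=load('top0');hsv=cv2.cvtColor(c['frame'],cv2.COLOR_RGB2HSV)
for p in [(181,227),(165,240),(255,250),(230,295),(377,245),(380,265)]: print(p,hsv[p[1],p[0]],c['z_map'][p[1],p[0]])
cv2.imwrite('pics/crop1.png',cv2.resize(cv2.cvtColor(c['frame'],cv2.COLOR_RGB2BGR)[170:320,110:310],None,fx=4,fy=4,interpolation=cv2.INTER_NEAREST))
cv2.imwrite('pics/crop2.png',cv2.resize(cv2.cvtColor(c['frame'],cv2.COLOR_RGB2BGR)[170:320,280:480],None,fx=4,fy=4,interpolation=cv2.INTER_NEAREST))
E
```

```text
top brass/brown
[322  89  16  10  82] [329.7  93.5] hsv [ 12. 153. 108.] z=0: [920. -40.]
[200 144  16   8  26] [207.5 146.9] hsv [ 17. 128. 107.] z=0: [782. 270.]
[264 146  21  34 135] [277.4 164.2] hsv [ 16. 117. 136.] z=0: [736.  94.]
[250 151  10  26  77] [252.8 165.2] hsv [ 16. 116. 143.] z=0: [733. 155.]
[296 150  31  15 137] [311.  154.6] hsv [ 18. 101. 127.] z=0: [760.   9.]
[ 37 173  23  11 128] [ 50.  178.6] hsv [ 12. 191. 173.] z=0: [702. 662.]
[364 187  13  14  83] [369.6 194.1] hsv [ 24. 105. 212.] z=0: [ 657. -137.]
[415 206  14  13  91] [419.4 211.3] hsv [ 14. 190. 188.] z=0: [ 613. -260.]
[378 209  37  20 213] [394.9 216.9] hsv [ 20.  98. 151.] z=0: [ 599. -198.]
[433 208   5   5  15] [435.1 210.5] hsv [ 12. 172. 164.] z=0: [ 615. -299.]
[599 227  13   2  19] [605.1 227.3] hsv [ 21.  92. 159.] z=0: [ 569. -720.]
[599 232   7   5  16] [602.4 233.6] hsv [ 21.  93. 157.] z=0: [ 553. -712.]
[620 232   5   5  16] [621.9 233.9] hsv [ 21.  94. 153.] z=0: [ 552. -760.]
[400 235   9   5  23] [403.4 237.2] hsv [ 20.  97. 143.] z=0: [ 548. -218.]
[594 241   8   6  34] [597.4 243
[... 1517 characters left out ...]
v [ 13. 162. 153.] z=0: [ 620. -259.]
[280 354  27  13 131] [291.6 359.7] hsv [ 21. 123. 208.] z=0: [ 371. -272.]
[354 360  10   8  47] [358.1 363.7] hsv [ 20.  95. 178.] z=0: [ 468. -315.]
[276 363   4   4  13] [277.6 364.2] hsv [ 20. 129. 202.] z=0: [ 347. -277.]
[237 364  12  36 183] [241.2 385.5] hsv [ 15. 119. 137.] z=0: [ 283. -311.]
[350 369  16  11 127] [357.6 374.4] hsv [ 20.  96. 172.] z=0: [ 457. -340.]
[260 371  18  23 191] [266.8 380.1] hsv [ 21. 122. 210.] z=0: [ 322. -310.]
(181, 227) [107  17 214] 1330.3508
(165, 240) [109  17 214] 1332.8569
(255, 250) [106  45 152] 1314.3372
(230, 295) [35 26 59] 1232.0505
(377, 245) [103  41  56] 1241.7524
(380, 265) [100  22 104] 1300.6384
```

View pics/crop1.png

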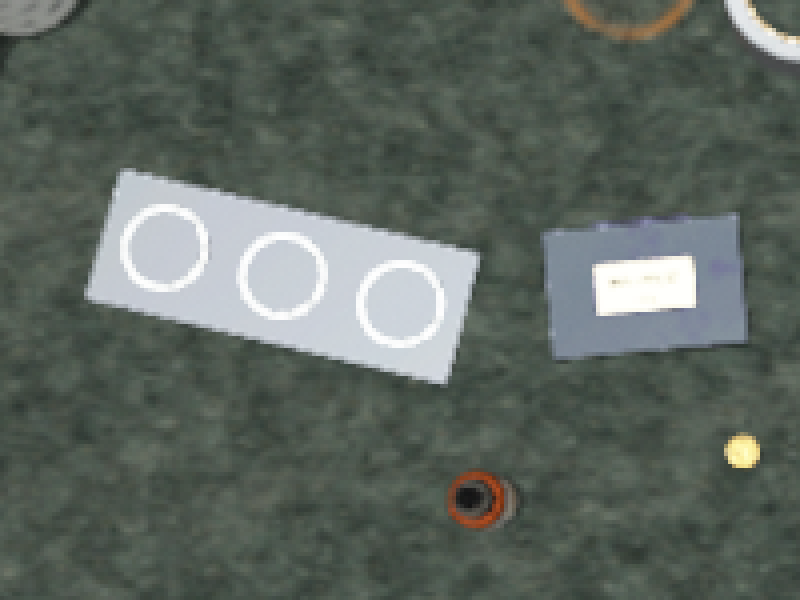

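View pics/crop2.png

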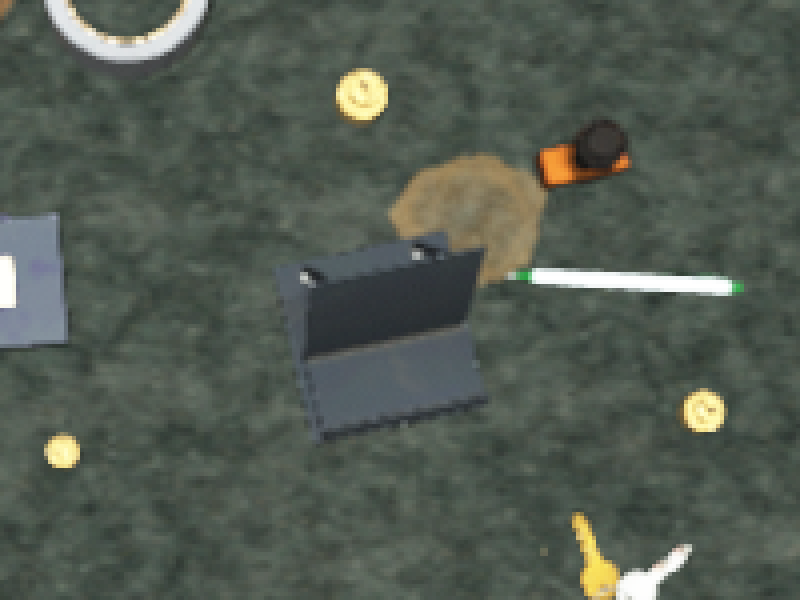

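```bash
cat >> h.py <<'E'
def rect(c,mask,z):
    cs,_=cv2.findContours(mask.astype(np.uint8),cv2.RETR_EXTERNAL,cv2.CHAIN_APPROX_NONE)
    k=max(cs,key=cv2.contourArea)[:,0,:]
    P=np.array([onto(c,*p,z) for p in k],np.float32); return P,cv2.minAreaRect(P)
def plan(x,y,z,yaw,o=None):
    """yaw: world direction angle of tool z (jaw axis), tool down; mod pi chosen nearest"""
    o=o or get_obs(); R=Ro.from_euler('xyz',o['tcp_rot']).as_matrix()
    best=None
    for k in (-2,-1,0,1,2):
        a=yaw+k*np.pi; zz=np.array([np.cos(a),np.sin(a),0]); xx=np.array([0,0,-1.]); G=np.c_[xx,np.cross(zz,xx),zz]
        w=Ro.from_matrix(R.T@G).as_rotvec()
        if best is None or np.linalg.norm(w)<np.linalg.norm(best): best=w
    d=R.T@(np.array([x,y,z])-o['tool_pos'])/10
    print('tx %.2f ty %.2f tz %.2f  wx %.3f wy %.3f wz %.3f'%(*d,*best),' j6',o['joint_positions'][5].round(2),'t',round(o['time'],2),'jaw',np.degrees(np.arctan2(R[1,2],R[0,2])).round(1), 'tcp',o['tool_pos'].round(1))
E
python3 - <<'E'
from h import *
c=load('top0');s=load('side0');hsv=cv2.cvtColor(c['frame'],cv2.COLOR_RGB2HSV);H,S,V=[hsv[...,i].astype(int) for i in range(3)]
z=np.zeros(H.shape,bool)
m=z.copy(); m[205:275,125:237]=1; P,r=rect(c,m&(V>160)&(S<40),3); print('mat',r)
m=z.copy(); m[215:268,240:303]=1; P,r=rect(c,m&(H>95)&(H<125)&(S>25)&(V>110)|m&(V>180),15); print('pad',r)
for p in [(181,238.5)]+[(151.2,232),(210.2,246)]: print('ring',onto(c,*p,3).round(1))
for n,a,b,h in [('L',(369.6,194.1),(415,289),40),('M',(455.5,272.0),(358,373),32),('S',(295.4,282.5),(281,265.5),26)]:
    print(n,onto(c,*a,h*.5).round(1),onto(s,*b,h*.5).round(1),tri(c,a,s,b))
print('stamp',onto(c,430.25,206.25,68).round(1),'side foot',onto(s,429,329,10).round(1),tri(c,(430.25,206.25),s,(431.5,302)))
print('bottle', onto(c,227.8,294.7,95), onto(c,229.1,294.7,70), onto(s,251.5,230,35))
plan(462,-341,150,1.57)
E
```

```text
mat ((548.569580078125, 332.35546875), (229.91078186035156, 84.14347076416016), 76.13059997558594)
pad ((540.13232421875, 108.98413848876953), (82.18325805664062, 120.49195861816406), 4.927212715148926)
ring [548.6 330.6]
ring [565.3 404.3]
ring [529.5 258.5]
L [ 653.  -134.3] [ 644.3 -155.9] (array([ 655.52447072, -135.60207152,    7.50797999]), np.float64(0.43902866695240655))
M [ 459.9 -339.1] [ 450.9 -356.6] (array([ 458.95607211, -341.75170768,    3.79280085]), np.float64(3.749137270801022))
S [437.7  49.2] [432.4  33.1] (array([437.25531192,  49.63255902,   4.5229294 ]), np.float64(1.8123588120384284))
stamp [ 612.3 -271.7] side foot [ 612.4 -273.8] (array([ 613.30952085, -273.00127542,   62.02551738]), np.float64(0.2851497689841591))
bottle [407.09338069 199.74176683] [407.83176517 200.58978712] [403.18673022 186.94506819]
tx 7.63 ty 31.42 tz -4.40  wx 0.357 wy -0.001 wz 0.000  j6 -0.15 t 0.15 jaw -69.6 tcp [ 182.8 -491.8  226.2]
```

```bash
python3 -c "
from h import *
plan(460,-340,140,-0.242)"
```

```text
tx 8.63 ty 31.27 tz -4.57  wx -0.973 wy -0.001 wz -0.001  j6 -0.15 t 0.15 jaw -69.6 tcp [ 182.8 -491.8  226.2]
```

```bash
python3 -m creep '[{"tx":8.6,"ty":31.3,"tz":-4.6,"wx":-0.97,"gripper":-1},{"tx":8.6,"ty":31.3,"tz":-4.6,"wx":-0.97,"gripper":-1},{"tx":8.6,"ty":31.3,"tz":-4.6,"wx":-0.97,"gripper":-1},{"tx":8.6,"ty":31.3,"tz":-4.6,"wx":-0.97,"gripper":-1},{"tx":8.6,"ty":31.3,"tz":-4.6,"wx":-0.97,"gripper":-1},{"tx":8.6,"ty":31.3,"tz":-4.6,"wx":-0.97,"gripper":-1},{"tx":8.6,"ty":31.3,"tz":-4.6,"wx":-0.97,"gripper":-1},{"tx":8.6,"ty":31.3,"tz":-4.6,"wx":-0.97,"gripper":-1}]'
python3 - <<'E'
from h import *
plan(460,-340,140,-0.242)
c=snap('wrist','w1'); print(c['xyz'],c['rotation'],proj(c,[460,-340,16],True))
plan(460,-340,140,-0.242)
E
```

```text
tx 8.63 ty 31.27 tz -4.57  wx -0.973 wy -0.001 wz -0.001  j6 -0.15 t 0.15 jaw -69.6 tcp [ 182.8 -491.8  226.2]
[ 247.56799033 -467.91590992  384.51483471] [ 2.87968637e+00  1.10028830e-03 -1.21374402e+00] [274.31151294 -67.39914454]
tx 8.64 ty 31.27 tz -4.58  wx -0.973 wy -0.001 wz -0.000  j6 -0.15 t 0.2 jaw -69.6 tcp [ 182.8 -491.9  226.3]validation failed for argument at $[0]...
```

View pics/w1.png

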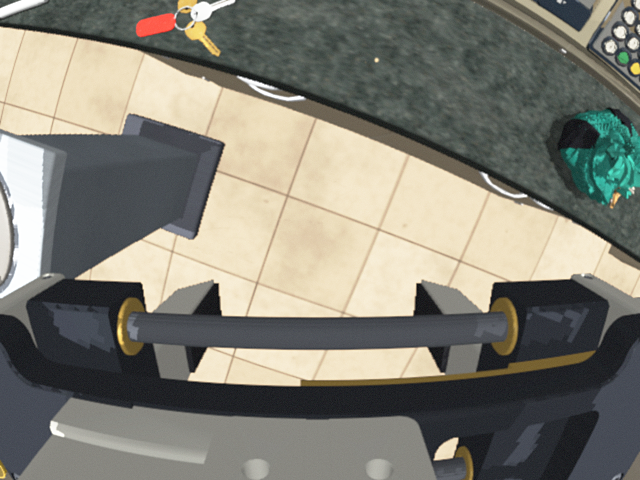

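The picture is unchanged because the call was refused. Rows probably need all seven keys.

```bash
python3 -m creep '[{"tx":8.6,"ty":31.3,"tz":-4.6,"wx":-0.97,"wy":0,"wz":0,"gripper":-1},{"tx":8.6,"ty":31.3,"tz":-4.6,"wx":-0.97,"wy":0,"wz":0,"gripper":-1},{"tx":8.6,"ty":31.3,"tz":-4.6,"wx":-0.97,"wy":0,"wz":0,"gripper":-1},{"tx":8.6,"ty":31.3,"tz":-4.6,"wx":-0.97,"wy":0,"wz":0,"gripper":-1},{"tx":8.6,"ty":31.3,"tz":-4.6,"wx":-0.97,"wy":0,"wz":0,"gripper":-1},{"tx":8.6,"ty":31.3,"tz":-4.6,"wx":-0.97,"wy":0,"wz":0,"gripper":-1},{"tx":8.6,"ty":31.3,"tz":-4.6,"wx":-0.97,"wy":0,"wz":0,"gripper":-1},{"tx":8.6,"ty":31.3,"tz":-4.6,"wx":-0.97,"wy":0,"wz":0,"gripper":-1}]'; python3 -c "
from h import *
plan(460,-340,140,-0.242)"
```

```text
time: 0.87
tool_pos: [462.1, -338.2, 139.9]
tcp_rot: [2.195, 1.57, 1.957]
contact_force: [-0.2, -1.0, 0.3]
grip_width: 91.9
tx -0.01 ty -0.23 tz -0.16  wx 0.004 wy -0.000 wz -0.000  j6 -0.53 t 0.87 jaw -13.6 tcp [ 462.1 -338.2  139.9]
```

```bash
python3 - <<'E'
from h import *
c=snap('wrist','w2'); print(proj(c,[460,-340,16],True))
hsv=cv2.cvtColor(c['frame'],cv2.COLOR_RGB2HSV); H,S,V=hsv[...,0],hsv[...,1],hsv[...,2]
for m,s,ce in blobs((H>15)&(H<32)&(S>80)&(V>90),80): print(s,ce.round(1),onto(c,*ce,13,True).round(1))
E
```

```text
[315.50507667 240.86967675]
[439   9  18  27 128] [448.1  22.5] [ 605.3 -189.9]
[455  43  12  28 121] [461.3  56. ] [ 608.7 -219.6]
[446  50  10  25  88] [451.1  63.8] [ 598. -225.]
[169 159  56  44 870] [193.4 182.5] [ 376.6 -271.2]
[148 211  26  60 909] [158.2 238.5] [ 331.6 -307.4]
[299 218  36  37 982] [316.3 236. ] [ 461.3 -337. ]
[116 298  28  57 822] [127.6 325.7] [ 267.1 -379. ]
[491 298  27  57 819] [506.5 325.6] [ 616.1 -463.1]
[ 300  351  295   35 1994] [461.  372.3] [ 566.  -501.2]
[455 447  18  33 285] [466.  461.5] [ 569.1 -642.3]
```

View pics/w2.png

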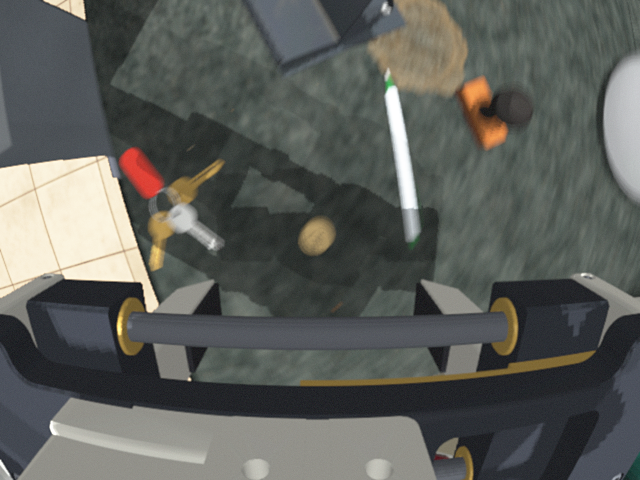

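The weight shows at (317,236), about (461,-338), within 3 mm of the first estimate. The pen end is at (410,240), so I descend with the jaws half open.

```bash
python3 -m creep '[{"tx":4,"ty":0,"tz":0,"wx":0,"wy":0,"wz":0,"gripper":-0.1},{"tx":7,"ty":0,"tz":0,"wx":0,"wy":0,"wz":0,"gripper":-0.1},{"tx":9,"ty":0,"tz":0,"wx":0,"wy":0,"wz":0,"gripper":-0.1},{"tx":11,"ty":0,"tz":0,"wx":0,"wy":0,"wz":0,"gripper":-0.1},{"tx":12.5,"ty":0,"tz":0,"wx":0,"wy":0,"wz":0,"gripper":-0.1},{"tx":13.5,"ty":0,"tz":0,"wx":0,"wy":0,"wz":0,"gripper":-0.1},{"tx":13.5,"ty":0,"tz":0,"wx":0,"wy":0,"wz":0,"gripper":-0.1},{"tx":13.5,"ty":0,"tz":0,"wx":0,"wy":0,"wz":0,"gripper":0.2}]'; python3 -m creep '[{"tx":0,"ty":0,"tz":0,"wx":0,"wy":0,"wz":0,"gripper":0.7},{"tx":0,"ty":0,"tz":0,"wx":0,"wy":0,"wz":0,"gripper":1},{"tx":0,"ty":0,"tz":0,"wx":0,"wy":0,"wz":0,"gripper":1},{"tx":0,"ty":0,"tz":0,"wx":0,"wy":0,"wz":0,"gripper":1},{"tx":0,"ty":0,"tz":0,"wx":0,"wy":0,"wz":0,"gripper":1},{"tx":0,"ty":0,"tz":0,"wx":0,"wy":0,"wz":0,"gripper":1}]'
```

```text
time: 1.58
tool_pos: [460.2, -340.0, 5.7]
tcp_rot: [2.726, 1.57, 2.481]
contact_force: [0.3, 0.6, 0.5]
grip_width: 47.7
time: 2.08
tool_pos: [460.5, -340.3, 6.6]
tcp_rot: [-0.681, 1.57, -0.926]
contact_force: [-1.1, 1.7, 7.1]
grip_width: 22.4
```

```bash
python3 -m creep '[{"tx":-3,"ty":0,"tz":0,"wx":0,"wy":0,"wz":0,"gripper":1},{"tx":-7,"ty":0,"tz":0,"wx":0,"wy":0,"wz":0,"gripper":1},{"tx":-11,"ty":0,"tz":0,"wx":0,"wy":0,"wz":0,"gripper":1},{"tx":-15,"ty":0,"tz":0,"wx":0,"wy":0,"wz":0,"gripper":1},{"tx":-19,"ty":0,"tz":0,"wx":0,"wy":0,"wz":0,"gripper":1},{"tx":-22,"ty":0,"tz":0,"wx":0,"wy":0,"wz":0,"gripper":1},{"tx":-22,"ty":0,"tz":0,"wx":0,"wy":0,"wz":0,"gripper":1}]'; python3 -c "
from h import *
snap('wrist','w3')
plan(566.2,404.5,226,-0.242)"
```

```text
time: 2.67
tool_pos: [462.5, -341.9, 233.0]
tcp_rot: [-0.518, 1.558, -0.762]
contact_force: [0.6, -0.4, -0.5]
grip_width: 22.1
tx -0.00 ty 74.87 tz -7.92  wx -0.003 wy 0.007 wz 0.004  j6 -0.53 t 2.72 jaw -14.0 tcp [ 461.5 -341.1  229.5]
```

View pics/w3.png

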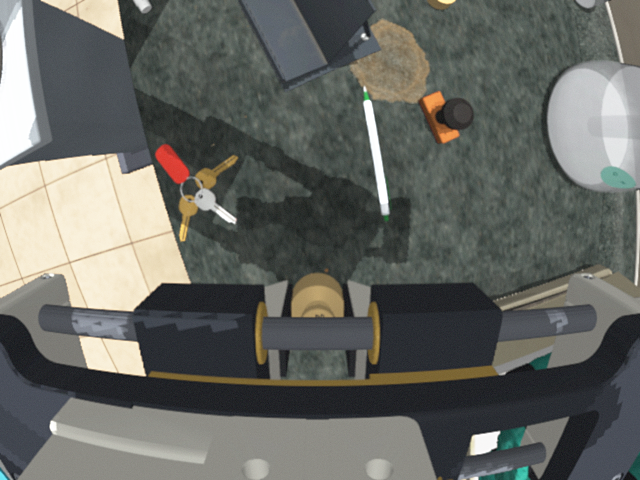

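The weight is held, body between the pads at (317,305). I carry it across at 228 mm, well over the rest.

```bash
python3 -m creep '[{"tx":0,"ty":2,"tz":-0.2,"wx":0,"wy":0,"wz":0,"gripper":1},{"tx":0,"ty":5,"tz":-0.5,"wx":0,"wy":0,"wz":0,"gripper":1},{"tx":0,"ty":9,"tz":-0.9,"wx":0,"wy":0,"wz":0,"gripper":1},{"tx":0,"ty":13,"tz":-1.3,"wx":0,"wy":0,"wz":0,"gripper":1},{"tx":0,"ty":17,"tz":-1.7,"wx":0,"wy":0,"wz":0,"gripper":1},{"tx":0,"ty":21,"tz":-2.1,"wx":0,"wy":0,"wz":0,"gripper":1},{"tx":0,"ty":25,"tz":-2.5,"wx":0,"wy":0,"wz":0,"gripper":1},{"tx":0,"ty":29,"tz":-3,"wx":0,"wy":0,"wz":0,"gripper":1}]'; python3 -m creep '[{"tx":0,"ty":4,"tz":-0.4,"wx":0,"wy":0,"wz":0,"gripper":1},{"tx":0,"ty":8,"tz":-0.8,"wx":0,"wy":0,"wz":0,"gripper":1},{"tx":0,"ty":12,"tz":-1.3,"wx":0,"wy":0,"wz":0,"gripper":1},{"tx":0,"ty":16,"tz":-1.7,"wx":0,"wy":0,"wz":0,"gripper":1},{"tx":0,"ty":20,"tz":-2.1,"wx":0,"wy":0,"wz":0,"gripper":1},{"tx":0,"ty":24,"tz":-2.6,"wx":0,"wy":0,"wz":0,"gripper":1},{"tx":0,"ty":28,"tz":-3,"wx":0,"wy":0,"wz":0,"gripper":1},{"tx":0,"ty":31,"tz":-3.3,"wx":0,"wy":0,"wz":0,"gripper":1}]';  python3 -c "
from h import *
plan(566.2,404.5,150,-0.242)"
```

```text
time: 3.38
tool_pos: [500.7, -49.3, 224.1]
tcp_rot: [3.132, 1.568, 2.886]
contact_force: [0.3, 1.1, -0.5]
grip_width: 22.6
time: 4.05
tool_pos: [543.7, 260.4, 223.6]
tcp_rot: [-2.796, 1.568, -3.04]
contact_force: [1.1, -0.9, -0.5]
grip_width: 22.6
tx 7.35 ty 14.53 tz -1.27  wx -0.001 wy -0.003 wz 0.001  j6 0.56 t 4.05 jaw -14.0 tcp [543.7 260.4 223.6]
```

```bash
python3 -m creep '[{"tx":0,"ty":4,"tz":-0.4,"wx":0,"wy":0,"wz":0,"gripper":1},{"tx":1.5,"ty":8,"tz":-0.7,"wx":0,"wy":0,"wz":0,"gripper":1},{"tx":4,"ty":11.5,"tz":-1,"wx":0,"wy":0,"wz":0,"gripper":1},{"tx":6,"ty":13.5,"tz":-1.2,"wx":0,"wy":0,"wz":0,"gripper":1},{"tx":7.3,"ty":14.5,"tz":-1.3,"wx":0,"wy":0,"wz":0,"gripper":1},{"tx":7.3,"ty":14.5,"tz":-1.3,"wx":0,"wy":0,"wz":0,"gripper":1},{"tx":7.3,"ty":14.5,"tz":-1.3,"wx":0,"wy":0,"wz":0,"gripper":1}]'; python3 - <<'E'
from h import *
c=snap('wrist','w4')
plan(566.2,404.5,9,-0.242)
print(proj(c,[566.2,404.5,3],True),proj(c,[548.6,331.5,3],True))
E
```

```text
time: 4.63
tool_pos: [566.6, 400.3, 150.9]
tcp_rot: [-2.236, 1.567, -2.481]
contact_force: [0.4, -0.9, -0.1]
grip_width: 22.6
tx 14.38 ty 0.42 tz -0.24  wx -0.004 wy -0.000 wz 0.001  j6 0.75 t 4.68 jaw -14.1 tcp [567.5 400.  152.8]
[316.28403188 225.98015445] [316.90359313 307.63393923]
```

View pics/w4.png

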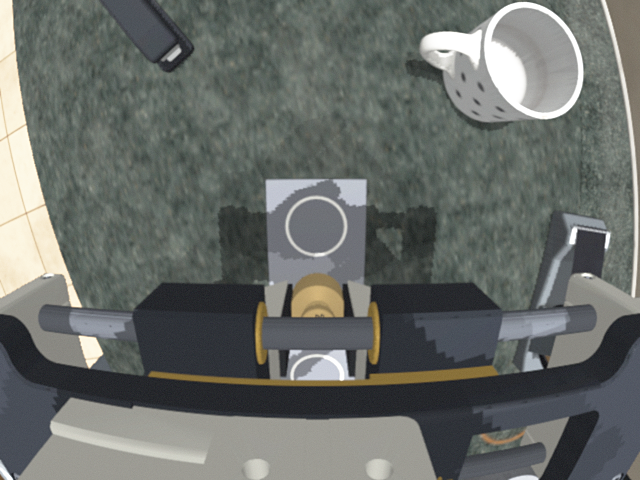

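The left ring is at (316,226), as predicted. I lower the weight onto it.

```bash
python3 -m creep '[{"tx":3,"ty":0.3,"tz":-0.2,"wx":0,"wy":0,"wz":0,"gripper":1},{"tx":7,"ty":0.3,"tz":-0.2,"wx":0,"wy":0,"wz":0,"gripper":1},{"tx":10,"ty":0.3,"tz":-0.2,"wx":0,"wy":0,"wz":0,"gripper":1},{"tx":12,"ty":0.3,"tz":-0.2,"wx":0,"wy":0,"wz":0,"gripper":1},{"tx":13.2,"ty":0.3,"tz":-0.2,"wx":0,"wy":0,"wz":0,"gripper":1},{"tx":13.8,"ty":0.3,"tz":-0.2,"wx":0,"wy":0,"wz":0,"gripper":1},{"tx":14.1,"ty":0.3,"tz":-0.2,"wx":0,"wy":0,"wz":0,"gripper":1},{"tx":14.1,"ty":0.3,"tz":-0.2,"wx":0,"wy":0,"wz":0,"gripper":1}]';python3 -c "
from h import *
plan(566.2,403,9.6,-0.242)"
```

```text
time: 5.35
tool_pos: [567.0, 404.5, 13.2]
tcp_rot: [0.682, 1.569, 0.436]
contact_force: [-0.2, 0.2, -1.4]
grip_width: 22.7
tx 0.36 ty -0.16 tz -0.05  wx -0.004 wy 0.002 wz -0.001  j6 0.76 t 5.35 jaw -14.1 tcp [567.  404.5  13.2]
```

```bash
python3 -m creep '[{"tx":0.2,"ty":-0.1,"tz":0,"wx":0,"wy":0,"wz":0,"gripper":1},{"tx":0.3,"ty":-0.15,"tz":0,"wx":0,"wy":0,"wz":0,"gripper":1},{"tx":0.35,"ty":-0.15,"tz":0,"wx":0,"wy":0,"wz":0,"gripper":1},{"tx":0.35,"ty":-0.15,"tz":0,"wx":0,"wy":0,"wz":0,"gripper":1}]'
```

```text
time: 5.68
tool_pos: [566.3, 403.3, 9.6]
tcp_rot: [0.568, 1.569, 0.323]
contact_force: [-1.5, -1.4, 5.1]
grip_width: 22.9
```

Contact shows as about 5 N. I release to a partial opening, rise and check.

```bash
python3 -m creep '[{"tx":0,"ty":0,"tz":0,"wx":0,"wy":0,"wz":0,"gripper":0.2},{"tx":0,"ty":0,"tz":0,"wx":0,"wy":0,"wz":0,"gripper":0},{"tx":0,"ty":0,"tz":0,"wx":0,"wy":0,"wz":0,"gripper":0},{"tx":-2,"ty":0,"tz":0,"wx":0,"wy":0,"wz":0,"gripper":0},{"tx":-5,"ty":0,"tz":0,"wx":0,"wy":0,"wz":0,"gripper":-0.5},{"tx":-9,"ty":0,"tz":0,"wx":0,"wy":0,"wz":0,"gripper":-1},{"tx":-13,"ty":0,"tz":0,"wx":0,"wy":0,"wz":0,"gripper":-1},{"tx":-17,"ty":0,"tz":0,"wx":0,"wy":0,"wz":0,"gripper":-1}]'; python3 - <<'E'
from h import *
c=snap('wrist','w5')
plan(654,-135,220,1.4)
plan(437.5,49.5,150,-0.242)
E
```

```text
time: 6.35
tool_pos: [565.2, 403.1, 179.4]
tcp_rot: [-2.393, 1.57, -2.638]
contact_force: [0.2, 0.3, 0.1]
grip_width: 68.0
tx -3.29 ty -50.28 tz 21.42  wx 1.497 wy 0.001 wz -0.016  j6 0.75 t 6.4 jaw -14.0 tcp [568.5 404.9 189.9]
tx 3.57 ty -37.69 tz -4.13  wx -0.003 wy 0.010 wz -0.010  j6 0.75 t 6.4 jaw -14.0 tcp [568.5 404.9 189.9]
```

View pics/w5.png

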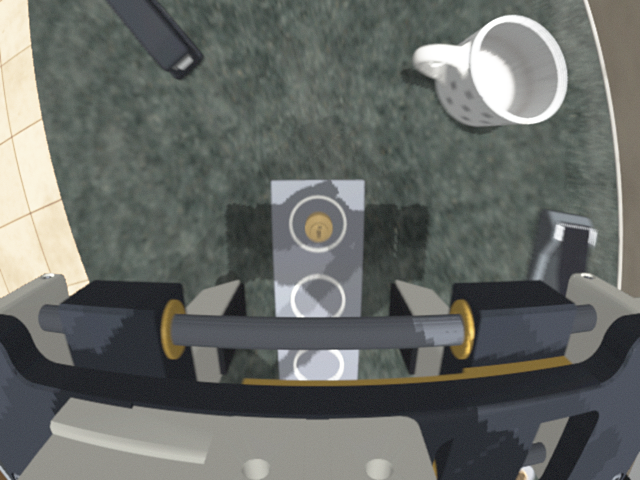

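The medium weight stands in the left ring: (319,228) against the ring centre (318,224). Next is the small weight.

```bash
python3 -m creep '[{"tx":0,"ty":-3,"tz":-0.4,"wx":0,"wy":0.01,"wz":-0.01,"gripper":-0.2},{"tx":0,"ty":-7,"tz":-0.8,"wx":0,"wy":0.01,"wz":-0.01,"gripper":-0.2},{"tx":0,"ty":-11,"tz":-1.2,"wx":0,"wy":0.01,"wz":-0.01,"gripper":-0.2},{"tx":0,"ty":-15,"tz":-1.6,"wx":0,"wy":0.01,"wz":-0.01,"gripper":-0.2},{"tx":0,"ty":-19,"tz":-2,"wx":0,"wy":0.01,"wz":-0.01,"gripper":-0.2},{"tx":0,"ty":-23,"tz":-2.5,"wx":0,"wy":0.01,"wz":-0.01,"gripper":-0.2},{"tx":0,"ty":-27,"tz":-3,"wx":0,"wy":0.01,"wz":-0.01,"gripper":-0.2},{"tx":0,"ty":-31,"tz":-3.4,"wx":0,"wy":0.01,"wz":-0.01,"gripper":-0.2}]'; python3 - <<'E'
from h import *
plan(437.5,49.5,130,-0.242)
E
```

```text
time: 7.07
tool_pos: [456.2, 109.3, 177.9]
tcp_rot: [-2.351, 1.557, -2.596]
contact_force: [0.2, 0.7, -0.2]
grip_width: 55.1
tx 4.86 ty -6.20 tz -0.32  wx -0.002 wy -0.010 wz 0.010  j6 0.32 t 7.07 jaw -14.0 tcp [456.2 109.3 177.9]
```

```bash
python3 -m creep '[{"tx":2,"ty":-4,"tz":-0.3,"wx":0,"wy":-0.01,"wz":0.01,"gripper":-0.1},{"tx":4,"ty":-6,"tz":-0.3,"wx":0,"wy":-0.01,"wz":0.01,"gripper":-0.1},{"tx":5,"ty":-6.2,"tz":-0.3,"wx":0,"wy":-0.01,"wz":0.01,"gripper":-0.1},{"tx":5,"ty":-6.2,"tz":-0.3,"wx":0,"wy":-0.01,"wz":0.01,"gripper":-0.1},{"tx":5,"ty":-6.2,"tz":-0.3,"wx":0,"wy":-0.01,"wz":0.01,"gripper":-0.1}]'; python3 - <<'E'
from h import *
c=snap('wrist','w6')
hsv=cv2.cvtColor(c['frame'],cv2.COLOR_RGB2HSV); H,S,V=hsv[...,0],hsv[...,1],hsv[...,2]
for m,s,ce in blobs((H>15)&(H<32)&(S>80)&(V>90),80):
  if ce[1]<300: print(s,ce.round(1),onto(c,*ce,11,True).round(1))
print(proj(c,[437.5,49.5,11],True)); plan(437.5,49.5,4,-0.242)
E
```

```text
time: 7.48
tool_pos: [439.0, 50.8, 128.8]
tcp_rot: [3.093, 1.57, 2.847]
contact_force: [-0.1, -0.4, 0.1]
grip_width: 50.7
[626 179  14  25 143] [634.1 190.5] [755.6  25.4]
[613 203  27  59 657] [630.1 239. ] [747.9 -23.8]
[304 228  25  28 573] [316.  241.7] [437.4  49.7]
[316.195239   241.91005012]
tx 12.53 ty -0.22 tz -0.17  wx -0.003 wy 0.001 wz -0.000  j6 0.19 t 7.53 jaw -14.0 tcp [439.5  51.2 129.3]
```

View pics/w6.png

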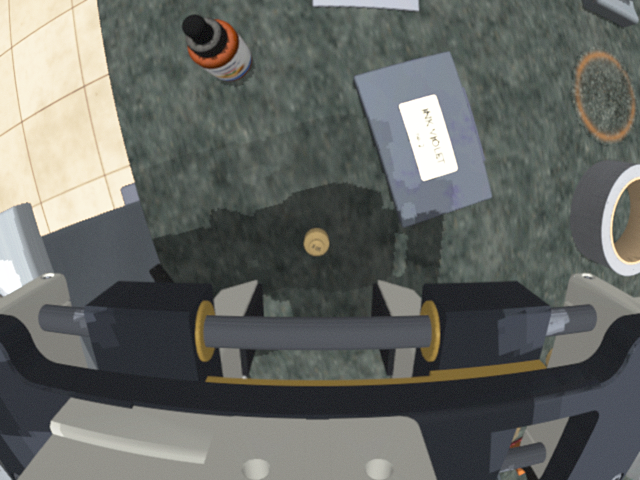

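The small weight is at (316,242), agreeing to under 1 mm. I descend and grip.

```bash
python3 -m creep '[{"tx":4,"ty":-0.2,"tz":-0.2,"wx":0,"wy":0,"wz":0,"gripper":-0.1},{"tx":7,"ty":-0.2,"tz":-0.2,"wx":0,"wy":0,"wz":0,"gripper":-0.1},{"tx":9.5,"ty":-0.2,"tz":-0.2,"wx":0,"wy":0,"wz":0,"gripper":-0.1},{"tx":11.3,"ty":-0.2,"tz":-0.2,"wx":0,"wy":0,"wz":0,"gripper":-0.1},{"tx":12.2,"ty":-0.2,"tz":-0.2,"wx":0,"wy":0,"wz":0,"gripper":-0.1},{"tx":12.6,"ty":-0.2,"tz":-0.2,"wx":0,"wy":0,"wz":0,"gripper":0},{"tx":12.6,"ty":-0.2,"tz":-0.2,"wx":0,"wy":0,"wz":0,"gripper":0.2},{"tx":12.6,"ty":-0.2,"tz":-0.2,"wx":0,"wy":0,"wz":0,"gripper":0.4}]'; python3 -m creep '[{"tx":0,"ty":0,"tz":0,"wx":0,"wy":0,"wz":0,"gripper":1},{"tx":0,"ty":0,"tz":0,"wx":0,"wy":0,"wz":0,"gripper":1},{"tx":0,"ty":0,"tz":0,"wx":0,"wy":0,"wz":0,"gripper":1},{"tx":0,"ty":0,"tz":0,"wx":0,"wy":0,"wz":0,"gripper":1},{"tx":0,"ty":0,"tz":0,"wx":0,"wy":0,"wz":0,"gripper":1}]'
```

```text
time: 8.2
tool_pos: [437.5, 49.7, 3.7]
tcp_rot: [0.142, 1.569, -0.102]
contact_force: [0.0, -0.4, -0.2]
grip_width: 36.9
time: 8.62
tool_pos: [437.2, 49.3, 3.6]
tcp_rot: [0.163, 1.569, -0.082]
contact_force: [-0.3, 0.3, 6.6]
grip_width: 17.2
```

```bash
python3 -m creep '[{"tx":-3,"ty":0,"tz":0,"wx":0,"wy":0,"wz":0,"gripper":1},{"tx":-7,"ty":0,"tz":0,"wx":0,"wy":0,"wz":0,"gripper":1},{"tx":-11,"ty":0,"tz":0,"wx":0,"wy":0,"wz":0,"gripper":1},{"tx":-15,"ty":0,"tz":0,"wx":0,"wy":0,"wz":0,"gripper":1},{"tx":-15.5,"ty":0,"tz":0,"wx":0,"wy":0,"wz":0,"gripper":1},{"tx":-15.5,"ty":0,"tz":0,"wx":0,"wy":0,"wz":0,"gripper":1}]'; python3 - <<'E'
from h import *
plan(530.3,259,158,-0.242)
E
```

```text
time: 9.12
tool_pos: [438.0, 49.3, 160.4]
tcp_rot: [0.167, 1.564, -0.078]
contact_force: [0.0, -0.4, -0.8]
grip_width: 17.1
tx 0.28 ty 22.58 tz 3.86  wx -0.003 wy 0.006 wz -0.001  j6 0.18 t 9.12 jaw -14.0 tcp [438.   49.3 160.4]
```

```bash
python3 -m creep '[{"tx":0,"ty":3,"tz":0.6,"wx":0,"wy":0,"wz":0,"gripper":1},{"tx":0,"ty":7,"tz":1.3,"wx":0,"wy":0,"wz":0,"gripper":1},{"tx":0,"ty":11,"tz":2,"wx":0,"wy":0,"wz":0,"gripper":1},{"tx":0,"ty":15,"tz":2.7,"wx":0,"wy":0,"wz":0,"gripper":1},{"tx":0.2,"ty":19,"tz":3.4,"wx":0,"wy":0,"wz":0,"gripper":1},{"tx":0.3,"ty":22,"tz":3.9,"wx":0,"wy":0,"wz":0,"gripper":1},{"tx":0.3,"ty":22.6,"tz":3.9,"wx":0,"wy":0,"wz":0,"gripper":1},{"tx":0.3,"ty":22.6,"tz":3.9,"wx":0,"wy":0,"wz":0,"gripper":1}]'; python3 - <<'E'
from h import *
plan(530.3,259,8,-0.242)
c=snap('wrist','w7'); print(proj(c,[530.3,259,3],True))
E
```

```text
time: 9.78
tool_pos: [528.2, 260.5, 151.9]
tcp_rot: [-2.566, 1.567, -2.809]
contact_force: [-0.0, -0.8, -1.7]
grip_width: 17.0
tx 14.39 ty -0.06 tz 0.29  wx -0.000 wy -0.004 wz 0.002  j6 0.57 t 9.78 jaw -13.9 tcp [528.2 260.5 151.9]
[320.99930844 231.61337667]
```

View pics/w7.png

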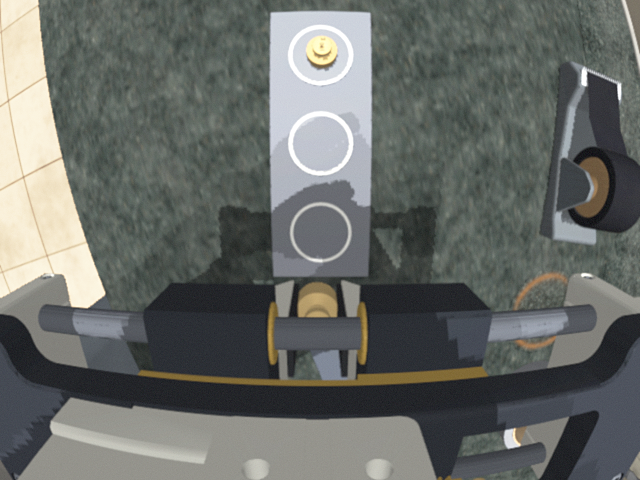

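The right ring is at (321,232), as predicted. I lower the small weight.

```bash
python3 -m creep '[{"tx":3,"ty":-0.1,"tz":0.3,"wx":0,"wy":0,"wz":0,"gripper":1},{"tx":7,"ty":-0.1,"tz":0.3,"wx":0,"wy":0,"wz":0,"gripper":1},{"tx":10,"ty":-0.1,"tz":0.3,"wx":0,"wy":0,"wz":0,"gripper":1},{"tx":12,"ty":-0.1,"tz":0.3,"wx":0,"wy":0,"wz":0,"gripper":1},{"tx":13.2,"ty":-0.1,"tz":0.3,"wx":0,"wy":0,"wz":0,"gripper":1},{"tx":13.8,"ty":-0.1,"tz":0.3,"wx":0,"wy":0,"wz":0,"gripper":1},{"tx":14,"ty":-0.1,"tz":0.3,"wx":0,"wy":0,"wz":0,"gripper":1},{"tx":14,"ty":-0.1,"tz":0.3,"wx":0,"wy":0,"wz":0,"gripper":1}]';python3 -c "
from h import *
plan(530.3,259,6.7,-0.242)"
```

```text
time: 10.5
tool_pos: [532.3, 257.1, 15.5]
tcp_rot: [0.335, 1.57, 0.089]
contact_force: [0.3, 0.6, 1.0]
grip_width: 16.8
tx 0.88 ty 0.14 tz -0.24  wx -0.004 wy 0.001 wz -0.000  j6 0.57 t 10.5 jaw -14.1 tcp [532.3 257.1  15.5]
```

```bash
python3 -m creep '[{"tx":0.4,"ty":0.1,"tz":-0.2,"wx":0,"wy":0,"wz":0,"gripper":1},{"tx":0.6,"ty":0.1,"tz":-0.2,"wx":0,"wy":0,"wz":0,"gripper":1},{"tx":0.75,"ty":0.1,"tz":-0.2,"wx":0,"wy":0,"wz":0,"gripper":1},{"tx":0.8,"ty":0.1,"tz":-0.2,"wx":0,"wy":0,"wz":0,"gripper":1},{"tx":0.8,"ty":0.1,"tz":-0.2,"wx":0,"wy":0,"wz":0,"gripper":1}]'
```

```text
time: 10.92
tool_pos: [530.2, 259.0, 7.0]
tcp_rot: [0.245, 1.571, 0.001]
contact_force: [-0.2, -0.3, 0.0]
grip_width: 16.9
```

```bash
python3 -m creep '[{"tx":0.06,"ty":0,"tz":0,"wx":0,"wy":0,"wz":0,"gripper":1},{"tx":0.06,"ty":0,"tz":0,"wx":0,"wy":0,"wz":0,"gripper":0.3},{"tx":0,"ty":0,"tz":0,"wx":0,"wy":0,"wz":0,"gripper":0},{"tx":0,"ty":0,"tz":0,"wx":0,"wy":0,"wz":0,"gripper":0},{"tx":-2,"ty":0,"tz":0,"wx":0,"wy":0,"wz":0,"gripper":0},{"tx":-6,"ty":0,"tz":0,"wx":0,"wy":0,"wz":0,"gripper":-0.5},{"tx":-10,"ty":0,"tz":0,"wx":0,"wy":0,"wz":0,"gripper":-1},{"tx":-14,"ty":0,"tz":0,"wx":0,"wy":0,"wz":0,"gripper":-1}]'; python3 -m creep '[{"tx":-4,"ty":0,"tz":0,"wx":0,"wy":0,"wz":0,"gripper":-1},{"tx":-7,"ty":0,"tz":0,"wx":0,"wy":0,"wz":0,"gripper":-1},{"tx":-7,"ty":0,"tz":0,"wx":0,"wy":0,"wz":0,"gripper":-1}]'; python3 - <<'E'
from h import *
c=snap('wrist','w8')
plan(654,-135,220,1.45)
E
```

```text
time: 11.58
tool_pos: [529.7, 258.8, 148.1]
tcp_rot: [-2.505, 1.57, -2.75]
contact_force: [1.2, 0.1, 0.4]
grip_width: 59.2
time: 11.83
tool_pos: [533.1, 260.0, 224.5]
tcp_rot: [0.565, 1.558, 0.32]
contact_force: [0.4, 0.1, -0.4]
grip_width: 79.2
tx 0.08 ty -35.32 tz 21.42  wx 1.447 wy 0.003 wz -0.008  j6 0.57 t 11.88 jaw -14.0 tcp [531.8 259.6 220.8]
```

View pics/w8.png

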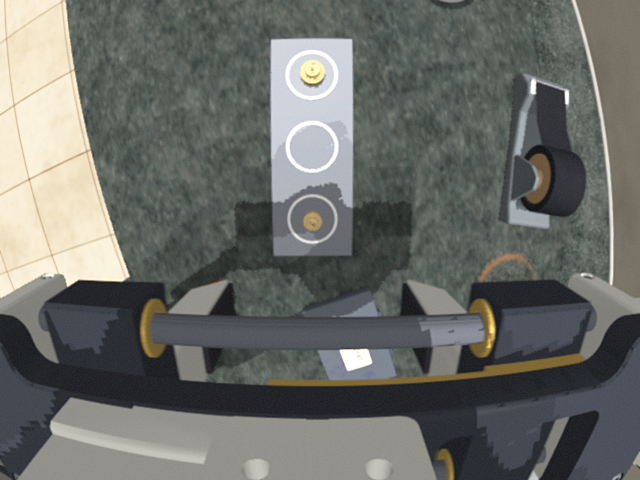

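Both weights sit well inside their rings: (312,73) on (312,75) and (313,221) on (313,219). Next is the large weight, jaws turned along y to keep clear of the rest.

```bash
python3 -m creep '[{"tx":0,"ty":-35.3,"tz":21.4,"wx":1.45,"wy":0,"wz":0,"gripper":-1},{"tx":0,"ty":-35.3,"tz":21.4,"wx":1.45,"wy":0,"wz":0,"gripper":-1},{"tx":0,"ty":-35.3,"tz":21.4,"wx":1.45,"wy":0,"wz":0,"gripper":-1},{"tx":0,"ty":-35.3,"tz":21.4,"wx":1.45,"wy":0,"wz":0,"gripper":-0.4},{"tx":0,"ty":-35.3,"tz":21.4,"wx":1.45,"wy":0,"wz":0,"gripper":-0.4},{"tx":0,"ty":-35.3,"tz":21.4,"wx":1.45,"wy":0,"wz":0,"gripper":-0.4},{"tx":0,"ty":-35.3,"tz":21.4,"wx":1.45,"wy":0,"wz":0,"gripper":-0.4},{"tx":0,"ty":-35.3,"tz":21.4,"wx":1.45,"wy":0,"wz":0,"gripper":-0.4}]'; python3 - <<'E'
from h import *
plan(654,-135,180,1.45)
E
```

```text
time: 12.55
tool_pos: [628.2, -61.4, 215.0]
tcp_rot: [-2.105, 1.568, 2.927]
contact_force: [0.5, 1.0, 0.5]
grip_width: 65.9
tx 3.49 ty 0.15 tz 7.80  wx 0.440 wy -0.001 wz 0.003  j6 1.03 t 12.55 jaw -71.7 tcp [628.2 -61.4 215. ]
```

```bash
python3 -m creep '[{"tx":0,"ty":0.1,"tz":7.8,"wx":0.44,"wy":0,"wz":0,"gripper":-0.3},{"tx":0,"ty":0.1,"tz":7.8,"wx":0.44,"wy":0,"wz":0,"gripper":-0.3},{"tx":2,"ty":0.1,"tz":7.8,"wx":0.44,"wy":0,"wz":0,"gripper":-0.3},{"tx":3.5,"ty":0.1,"tz":7.8,"wx":0.44,"wy":0,"wz":0,"gripper":-0.3},{"tx":3.5,"ty":0.1,"tz":7.8,"wx":0.44,"wy":0,"wz":0,"gripper":-0.3},{"tx":3.5,"ty":0.1,"tz":7.8,"wx":0.44,"wy":0,"wz":0,"gripper":-0.3}]'; python3 - <<'E'
from h import *
c=snap('wrist','w9')
hsv=cv2.cvtColor(c['frame'],cv2.COLOR_RGB2HSV); H,S,V=hsv[...,0],hsv[...,1],hsv[...,2]
for m,s,ce in blobs((H>15)&(H<32)&(S>80)&(V>90),80):
  if ce[1]<300: print(s,ce.round(1),onto(c,*ce,18,True).round(1))
print(proj(c,[654,-135,18],True)); plan(654,-135,6,1.45)
E
```

```text
time: 13.05
tool_pos: [653.5, -132.8, 179.6]
tcp_rot: [-1.764, 1.566, 2.837]
contact_force: [0.8, 0.0, -0.0]
grip_width: 59.9
[104 134  63  87 745] [122.8 182.9] [717.8  44.7]
[ 303  206   36   38 1039] [320.3 224.8] [ 654.9 -135.9]
[443 250  17  21 229] [450.3 259.7] [ 608.9 -254.2]
[374 253  17  21 104] [380.5 261.5] [ 615.1 -186.8]
[319.36594433 225.92353841]
tx 17.52 ty 0.02 tz 0.24  wx 0.009 wy -0.000 wz 0.002  j6 1.37 t 13.1 jaw -96.4 tcp [ 654.3 -132.7  181.2]
```

View pics/w9.png

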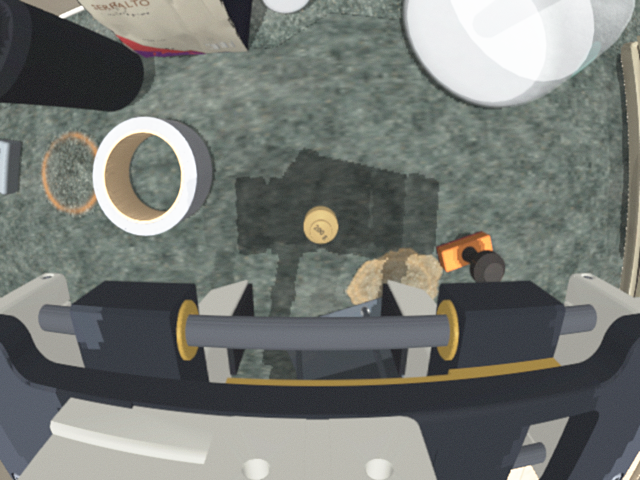

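The large weight is at (320,225), agreeing to 1 mm, with the stamp at (470,257) clear of the gripper. I descend.

```bash
python3 -m creep '[{"tx":4,"ty":0,"tz":0.3,"wx":0,"wy":0,"wz":0,"gripper":-0.3},{"tx":8,"ty":0,"tz":0.3,"wx":0,"wy":0,"wz":0,"gripper":-0.3},{"tx":11,"ty":0,"tz":0.3,"wx":0,"wy":0,"wz":0,"gripper":-0.3},{"tx":13.5,"ty":0,"tz":0.3,"wx":0,"wy":0,"wz":0,"gripper":-0.3},{"tx":15.5,"ty":0,"tz":0.3,"wx":0,"wy":0,"wz":0,"gripper":-0.3},{"tx":16.8,"ty":0,"tz":0.3,"wx":0,"wy":0,"wz":0,"gripper":-0.3},{"tx":17.4,"ty":0,"tz":0.3,"wx":0,"wy":0,"wz":0,"gripper":-0.2},{"tx":17.4,"ty":0,"tz":0.3,"wx":0,"wy":0,"wz":0,"gripper":0}]'; python3 -m creep '[{"tx":0,"ty":0,"tz":0,"wx":0,"wy":0,"wz":0,"gripper":1},{"tx":0,"ty":0,"tz":0,"wx":0,"wy":0,"wz":0,"gripper":1},{"tx":0,"ty":0,"tz":0,"wx":0,"wy":0,"wz":0,"gripper":1},{"tx":0,"ty":0,"tz":0,"wx":0,"wy":0,"wz":0,"gripper":1},{"tx":0,"ty":0,"tz":0,"wx":0,"wy":0,"wz":0,"gripper":1}]'; python3 -m creep '[{"tx":-3,"ty":0,"tz":0,"wx":0,"wy":0,"wz":0,"gripper":1},{"tx":-7,"ty":0,"tz":0,"wx":0,"wy":0,"wz":0,"gripper":1},{"tx":-11,"ty":0,"tz":0,"wx":0,"wy":0,"wz":0,"gripper":1},{"tx":-15,"ty":0,"tz":0,"wx":0,"wy":0,"wz":0,"gripper":1},{"tx":-19,"ty":0,"tz":0,"wx":0,"wy":0,"wz":0,"gripper":1},{"tx":-22,"ty":0,"tz":0,"wx":0,"wy":0,"wz":0,"gripper":1},{"tx":-22,"ty":0,"tz":0,"wx":0,"wy":0,"wz":0,"gripper":1}]';python3 - <<'E'
from h import *
plan(548.6,331.5,180,-0.242)
E
```

```text
time: 13.77
tool_pos: [654.2, -135.6, 7.5]
tcp_rot: [-1.668, 1.57, 2.932]
contact_force: [-0.3, -0.0, 0.3]
grip_width: 52.5
time: 14.18
tool_pos: [655.1, -136.3, 9.4]
tcp_rot: [1.385, 1.568, -0.3]
contact_force: [0.2, 1.3, 5.7]
grip_width: 28.5
time: 14.77
tool_pos: [656.8, -136.9, 236.4]
tcp_rot: [1.359, 1.557, -0.326]
contact_force: [-0.1, 0.2, -0.1]
grip_width: 28.7
tx 5.29 ty -16.15 tz -45.32  wx -1.443 wy 0.012 wz -0.009  j6 1.37 t 14.77 jaw -96.5 tcp [ 656.8 -136.9  236.4]
```

```bash
python3 -m creep '[{"tx":1,"ty":-16.1,"tz":-45.3,"wx":-1.44,"wy":0.01,"wz":-0.01,"gripper":1},{"tx":1,"ty":-16.1,"tz":-45.3,"wx":-1.44,"wy":0.01,"wz":-0.01,"gripper":1},{"tx":1,"ty":-16.1,"tz":-45.3,"wx":-1.44,"wy":0.01,"wz":-0.01,"gripper":1},{"tx":1,"ty":-16.1,"tz":-45.3,"wx":-1.44,"wy":0.01,"wz":-0.01,"gripper":1},{"tx":1,"ty":-16.1,"tz":-45.3,"wx":-1.44,"wy":0.01,"wz":-0.01,"gripper":1},{"tx":1,"ty":-16.1,"tz":-45.3,"wx":-1.44,"wy":0.01,"wz":-0.01,"gripper":1},{"tx":1,"ty":-16.1,"tz":-45.3,"wx":-1.44,"wy":0.01,"wz":-0.01,"gripper":1},{"tx":1,"ty":-16.1,"tz":-45.3,"wx":-1.44,"wy":0.01,"wz":-0.01,"gripper":1}]';python3 - <<'E'
from h import *
plan(548.6,331.5,180,-0.242)
E
```

```text
time: 15.43
tool_pos: [577.9, 190.3, 220.2]
tcp_rot: [-2.783, 1.56, 2.821]
contact_force: [1.6, 0.6, -1.7]
grip_width: 28.6
tx 4.10 ty 9.16 tz -11.10  wx -0.437 wy -0.010 wz 0.001  j6 0.87 t 15.43 jaw -38.9 tcp [577.9 190.3 220.2]
```

```bash
python3 -m creep '[{"tx":0,"ty":9.2,"tz":-11.1,"wx":-0.44,"wy":-0.01,"wz":0,"gripper":1},{"tx":0,"ty":9.2,"tz":-11.1,"wx":-0.44,"wy":-0.01,"wz":0,"gripper":1},{"tx":1,"ty":9.2,"tz":-11.1,"wx":-0.44,"wy":-0.01,"wz":0,"gripper":1},{"tx":3,"ty":9.2,"tz":-11.1,"wx":-0.44,"wy":-0.01,"wz":0,"gripper":1},{"tx":4.1,"ty":9.2,"tz":-11.1,"wx":-0.44,"wy":-0.01,"wz":0,"gripper":1},{"tx":4.1,"ty":9.2,"tz":-11.1,"wx":-0.44,"wy":-0.01,"wz":0,"gripper":1},{"tx":4.1,"ty":9.2,"tz":-11.1,"wx":-0.44,"wy":-0.01,"wz":0,"gripper":1}]';python3 - <<'E'
from h import *
plan(548.6,331.5,16,-0.242)
c=snap('wrist','w10'); print(proj(c,[548.6,331.5,3],True))
E
```

```text
time: 16.02
tool_pos: [550.7, 329.3, 179.6]
tcp_rot: [-2.016, 1.567, -2.262]
contact_force: [0.6, -1.0, -0.6]
grip_width: 28.5
tx 16.36 ty 0.21 tz -0.23  wx -0.004 wy -0.001 wz 0.003  j6 0.67 t 16.02 jaw -14.1 tcp [550.7 329.3 179.6]
[314.96916689 221.97710144]
```

View pics/w10.png

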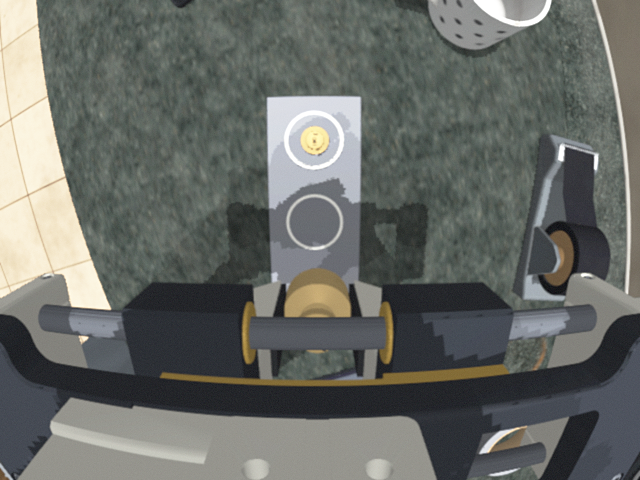

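```bash
python3 -m creep '[{"tx":4,"ty":0.2,"tz":-0.2,"wx":0,"wy":0,"wz":0,"gripper":1},{"tx":8,"ty":0.2,"tz":-0.2,"wx":0,"wy":0,"wz":0,"gripper":1},{"tx":11,"ty":0.2,"tz":-0.2,"wx":0,"wy":0,"wz":0,"gripper":1},{"tx":13.5,"ty":0.2,"tz":-0.2,"wx":0,"wy":0,"wz":0,"gripper":1},{"tx":15,"ty":0.2,"tz":-0.2,"wx":0,"wy":0,"wz":0,"gripper":1},{"tx":15.9,"ty":0.2,"tz":-0.2,"wx":0,"wy":0,"wz":0,"gripper":1},{"tx":15.9,"ty":0.2,"tz":-0.2,"wx":0,"wy":0,"wz":0,"gripper":1},{"tx":15.9,"ty":0.2,"tz":-0.2,"wx":0,"wy":0,"wz":0,"gripper":1}]';python3 -c "
from h import *
plan(548.6,331.5,12,-0.242)"
```

```text
time: 16.73
tool_pos: [550.8, 332.0, 22.8]
tcp_rot: [0.109, 1.569, -0.138]
contact_force: [-0.3, 0.5, -1.6]
grip_width: 28.8
tx 1.08 ty -0.11 tz -0.20  wx -0.005 wy 0.002 wz -0.000  j6 0.67 t 16.73 jaw -14.1 tcp [550.8 332.   22.8]
```

```bash
python3 -m creep '[{"tx":0.5,"ty":-0.1,"tz":-0.2,"wx":0,"wy":0,"wz":0,"gripper":1},{"tx":0.8,"ty":-0.1,"tz":-0.2,"wx":0,"wy":0,"wz":0,"gripper":1},{"tx":1,"ty":-0.1,"tz":-0.2,"wx":0,"wy":0,"wz":0,"gripper":1},{"tx":1.1,"ty":-0.1,"tz":-0.2,"wx":0,"wy":0,"wz":0,"gripper":1},{"tx":1.1,"ty":-0.1,"tz":-0.2,"wx":0,"wy":0,"wz":0,"gripper":1}]'
```

```text
time: 17.15
tool_pos: [547.7, 332.2, 12.4]
tcp_rot: [-0.124, 1.569, -0.369]
contact_force: [-3.0, -1.2, 6.5]
grip_width: 28.5
```

```bash
python3 -m creep '[{"tx":0,"ty":0,"tz":0,"wx":0,"wy":0,"wz":0,"gripper":0.2},{"tx":0,"ty":0,"tz":0,"wx":0,"wy":0,"wz":0,"gripper":0},{"tx":0,"ty":0,"tz":0,"wx":0,"wy":0,"wz":0,"gripper":-0.1},{"tx":-2,"ty":0,"tz":0,"wx":0,"wy":0,"wz":0,"gripper":-0.1},{"tx":-6,"ty":0,"tz":0,"wx":0,"wy":0,"wz":0,"gripper":-0.2},{"tx":-10,"ty":0,"tz":0,"wx":0,"wy":0,"wz":0,"gripper":-0.2},{"tx":-14,"ty":0,"tz":0,"wx":0,"wy":0,"wz":0,"gripper":-0.2},{"tx":-18,"ty":0,"tz":0,"wx":0,"wy":0,"wz":0,"gripper":-0.2}]'; python3 -m creep '[{"tx":-4,"ty":0,"tz":0,"wx":0,"wy":0,"wz":0,"gripper":-0.2},{"tx":-7,"ty":0,"tz":0,"wx":0,"wy":0,"wz":0,"gripper":-0.2},{"tx":-7,"ty":0,"tz":0,"wx":0,"wy":0,"wz":0,"gripper":-0.2}]'; python3 - <<'E'
from h import *
c=snap('wrist','w11')
plan(612.5,-272.5,240,1.79)
plan(612.5,-272.5,240,0.22)
E
```

```text
time: 17.82
tool_pos: [547.1, 332.2, 192.5]
tcp_rot: [-1.038, 1.57, -1.283]
contact_force: [0.3, 0.3, -0.7]
grip_width: 54.9
time: 18.07
tool_pos: [549.7, 333.5, 269.0]
tcp_rot: [0.611, 1.557, 0.366]
contact_force: [0.9, 0.1, 0.2]
grip_width: 55.2
tx 2.39 ty -57.21 tz 20.84  wx 1.107 wy 0.004 wz -0.008  j6 0.67 t 18.12 jaw -14.0 tcp [548.8 333.  265. ]
tx 2.39 ty -57.21 tz 20.84  wx -0.465 wy 0.008 wz -0.003  j6 0.67 t 18.12 jaw -14.0 tcp [548.8 333.  265. ]
```

View pics/w11.png

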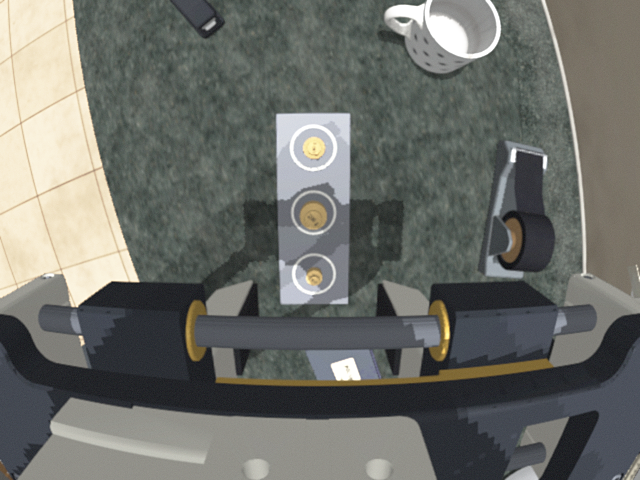

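All three weights are in their rings. Next is the stamp, jaws along its foot's short side.

```bash
python3 -m creep '[{"tx":0,"ty":-57.2,"tz":20.8,"wx":-0.46,"wy":0,"wz":0,"gripper":-0.3},{"tx":0,"ty":-57.2,"tz":20.8,"wx":-0.46,"wy":0,"wz":0,"gripper":-0.3},{"tx":0,"ty":-57.2,"tz":20.8,"wx":-0.46,"wy":0,"wz":0,"gripper":-0.3},{"tx":0,"ty":-57.2,"tz":20.8,"wx":-0.46,"wy":0,"wz":0,"gripper":-0.3},{"tx":0,"ty":-57.2,"tz":20.8,"wx":-0.46,"wy":0,"wz":0,"gripper":-0.3},{"tx":0,"ty":-57.2,"tz":20.8,"wx":-0.46,"wy":0,"wz":0,"gripper":-0.3},{"tx":0,"ty":-57.2,"tz":20.8,"wx":-0.46,"wy":0,"wz":0,"gripper":-0.3},{"tx":0,"ty":-57.2,"tz":20.8,"wx":-0.46,"wy":0,"wz":0,"gripper":-0.3}]'; python3 - <<'E'
from h import *
plan(612.5,-272.5,200,0.22)
E
```

```text
time: 18.78
tool_pos: [580.7, 3.9, 259.3]
tcp_rot: [3.133, 1.568, -2.936]
contact_force: [0.0, -0.6, -0.0]
grip_width: 59.7
tx 5.93 ty -27.68 tz -2.78  wx -0.005 wy -0.003 wz -0.000  j6 -0.34 t 18.78 jaw 12.3 tcp [580.7   3.9 259.3]
```

```bash
python3 -m creep '[{"tx":0,"ty":-4,"tz":-0.4,"wx":0,"wy":0,"wz":0,"gripper":-0.3},{"tx":0,"ty":-8,"tz":-0.8,"wx":0,"wy":0,"wz":0,"gripper":-0.3},{"tx":0,"ty":-12,"tz":-1.2,"wx":0,"wy":0,"wz":0,"gripper":-0.3},{"tx":0,"ty":-16,"tz":-1.6,"wx":0,"wy":0,"wz":0,"gripper":-0.3},{"tx":0.5,"ty":-20,"tz":-2,"wx":0,"wy":0,"wz":0,"gripper":-0.3},{"tx":2,"ty":-24,"tz":-2.4,"wx":0,"wy":0,"wz":0,"gripper":-0.3},{"tx":5,"ty":-27.7,"tz":-2.8,"wx":0,"wy":0,"wz":0,"gripper":-0.3},{"tx":5.9,"ty":-27.7,"tz":-2.8,"wx":0,"wy":0,"wz":0,"gripper":-0.3}]'; python3 -m creep '[{"tx":0,"ty":0,"tz":0,"wx":0,"wy":0,"wz":0,"gripper":-0.3},{"tx":0,"ty":0,"tz":0,"wx":0,"wy":0,"wz":0,"gripper":-0.3}]'; python3 - <<'E'
from h import *
c=snap('wrist','w12')
plan(612.5,-272.5,39,0.22)
hsv=cv2.cvtColor(c['frame'],cv2.COLOR_RGB2HSV); H,S,V=hsv[...,0],hsv[...,1],hsv[...,2]
for m,s,ce in blobs((H>5)&(H<18)&(S>140)&(V>70),80):
  if ce[1]<300: print(s,ce.round(1),onto(c,*ce,20,True).round(1))
for z in (0,20,58,78): print(z,proj(c,[612.5,-272.5,z],True))
E
```

```text
time: 19.45
tool_pos: [611.3, -276.1, 197.0]
tcp_rot: [2.958, 1.566, -3.115]
contact_force: [-0.2, 0.2, 0.0]
grip_width: 59.8
time: 19.62
tool_pos: [612.3, -270.4, 199.9]
tcp_rot: [2.448, 1.567, 2.662]
contact_force: [-0.2, 0.2, 0.4]
grip_width: 59.8
tx 16.28 ty -0.25 tz -0.11  wx -0.005 wy -0.001 wz -0.000  j6 -0.74 t 19.67 jaw 12.3 tcp [ 613.1 -269.9  201.8]
[308 197  24  24 520] [319.1 207.9] [ 609.9 -255.2]
0 [317.84585963 222.19286062]
20 [317.82921246 226.3811787 ]
58 [317.79157302 235.80075025]
78 [317.76775327 241.72638762]
```

View pics/w12.png

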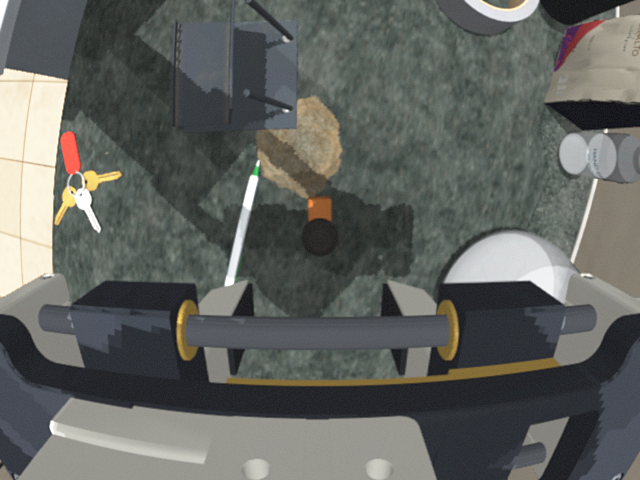

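The knob shows at (319,238) with the foot aligned to the tool. I check the glass jar's clearance, at (510,265), before descending.

```bash
python3 - <<'E'
from h import *
c=load('top0');z=c['z_map']; f=K(c)
R=Ro.from_euler('xyz',c['rotation'])
vv,uu=np.mgrid[0:480,0:640]
P=R.apply(np.stack([(uu-c['cx'])/f*z,(vv-c['cy'])/f*z,z],-1).reshape(-1,3))+c['xyz']
P=P.reshape(480,640,3)
m=(P[...,2]>60)&(z>0)&(abs(P[...,0]-640)<170)&(abs(P[...,1]+272)<170)
for x0 in range(470,810,20):
    k=m&(abs(P[...,0]-x0)<10); ys=P[k]
    if len(ys): print(x0,len(ys),ys[:,1].min().round(),ys[:,1].max().round(),ys[:,2].max().round())
m=(P[...,2]>60)&(z>0)&(P[...,2]<300)&(abs(P[...,1]-115)<160)&(P[...,0]>400)
for x0 in range(410,850,20):
    k=m&(abs(P[...,0]-x0)<10); ys=P[k]
    if len(ys): print('pad side',x0,len(ys),ys[:,1].min().round(),ys[:,1].max().round(),ys[:,2].max().round())
E
```

```text
510 214 -188.0 -102.0 136.0
530 314 -194.0 -102.0 146.0
550 11 -189.0 -170.0 145.0
590 5 -277.0 -267.0 68.0
610 107 -285.0 -257.0 84.0
630 22 -283.0 -261.0 80.0
750 134 -345.0 -273.0 104.0
770 717 -368.0 -253.0 160.0
790 758 -380.0 -238.0 185.0
pad side 410 105 188.0 216.0 104.0
pad side 430 8 195.0 209.0 64.0
pad side 750 74 221.0 261.0 93.0
pad side 770 220 216.0 275.0 93.0
pad side 790 709 22.0 275.0 242.0
pad side 810 569 15.0 275.0 246.0
pad side 830 494 -45.0 80.0 246.0
```

```bash
python3 -m creep '[{"tx":4,"ty":-0.2,"tz":0,"wx":0,"wy":0,"wz":0,"gripper":-0.3},{"tx":7.5,"ty":-0.2,"tz":0,"wx":0,"wy":0,"wz":0,"gripper":-0.3},{"tx":10.5,"ty":-0.2,"tz":0,"wx":0,"wy":0,"wz":0,"gripper":-0.3},{"tx":13,"ty":-0.2,"tz":0,"wx":0,"wy":0,"wz":0,"gripper":-0.3},{"tx":15,"ty":-0.2,"tz":0,"wx":0,"wy":0,"wz":0,"gripper":-0.3},{"tx":16,"ty":-0.2,"tz":0,"wx":0,"wy":0,"wz":0,"gripper":-0.3},{"tx":16.1,"ty":-0.2,"tz":0,"wx":0,"wy":0,"wz":0,"gripper":-0.2},{"tx":16.1,"ty":-0.2,"tz":0,"wx":0,"wy":0,"wz":0,"gripper":0}]'; python3 -c "
from h import *
plan(612.5,-272.5,39,0.215)"
```

```text
time: 20.33
tool_pos: [614.5, -272.3, 42.5]
tcp_rot: [-1.012, 1.569, -0.796]
contact_force: [0.8, -1.0, -0.0]
grip_width: 52.2
tx 0.35 ty 0.03 tz -0.20  wx 0.001 wy 0.001 wz 0.002  j6 -0.75 t 20.33 jaw 12.4 tcp [ 614.5 -272.3   42.5]
```

```bash
python3 -m creep '[{"tx":0.2,"ty":0,"tz":-0.1,"wx":0,"wy":0,"wz":0,"gripper":0},{"tx":0.2,"ty":0,"tz":-0.1,"wx":0,"wy":0,"wz":0,"gripper":0.2},{"tx":0.2,"ty":0,"tz":-0.1,"wx":0,"wy":0,"wz":0,"gripper":1},{"tx":0.2,"ty":0,"tz":-0.1,"wx":0,"wy":0,"wz":0,"gripper":1},{"tx":0.2,"ty":0,"tz":-0.1,"wx":0,"wy":0,"wz":0,"gripper":1},{"tx":0.2,"ty":0,"tz":-0.1,"wx":0,"wy":0,"wz":0,"gripper":1},{"tx":0.2,"ty":0,"tz":-0.1,"wx":0,"wy":0,"wz":0,"gripper":1},{"tx":0.2,"ty":0,"tz":-0.1,"wx":0,"wy":0,"wz":0,"gripper":1}]'; python3 -m creep '[{"tx":-3,"ty":0,"tz":0,"wx":0,"wy":0,"wz":0,"gripper":1},{"tx":-7,"ty":0,"tz":0,"wx":0,"wy":0,"wz":0,"gripper":1},{"tx":-11,"ty":0,"tz":0,"wx":0,"wy":0,"wz":0,"gripper":1},{"tx":-15,"ty":0,"tz":0,"wx":0,"wy":0,"wz":0,"gripper":1},{"tx":-19,"ty":0,"tz":0,"wx":0,"wy":0,"wz":0,"gripper":1},{"tx":-22,"ty":0,"tz":0,"wx":0,"wy":0,"wz":0,"gripper":1},{"tx":-22,"ty":0,"tz":0,"wx":0,"wy":0,"wz":0,"gripper":1}]';python3 - <<'E'
from h import *
snap('wrist','w13'); snap('side','s13')
plan(540.1,109,250,0.086)
E
```

```text
time: 21.0
tool_pos: [613.3, -273.4, 40.1]
tcp_rot: [-0.971, 1.568, -0.756]
contact_force: [0.7, 0.1, 5.5]
grip_width: 28.8
time: 21.58
tool_pos: [614.5, -274.2, 267.2]
tcp_rot: [-0.806, 1.558, -0.591]
contact_force: [0.6, -0.4, 0.8]
grip_width: 28.4
tx 0.91 ty 38.89 tz 1.05  wx 0.129 wy 0.001 wz 0.002  j6 -0.75 t 21.68 jaw 12.3 tcp [ 612.8 -273.1  260. ]
```

View pics/s13.png

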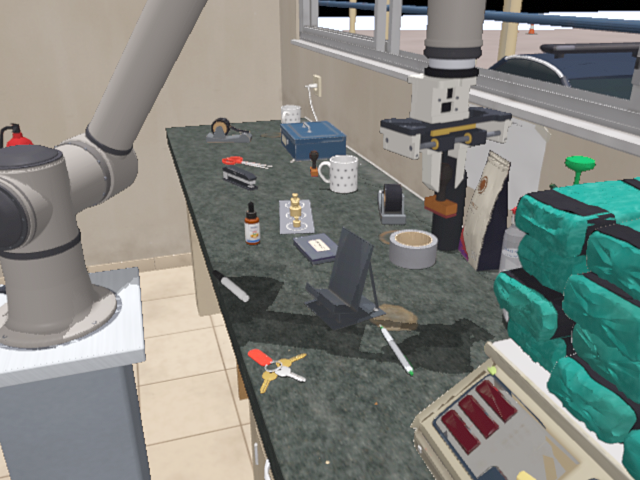

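View pics/w13.png

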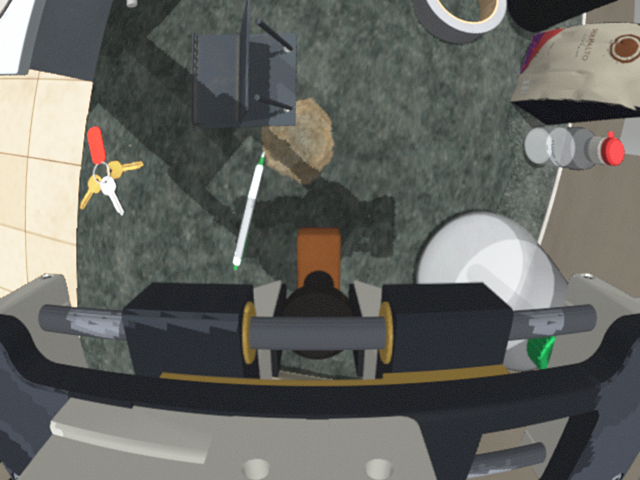

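The side view shows the stamp held upright at (440,195), and in the wrist view its foot (320,260) lies square to the tool. I carry it to the pad.

```bash
python3 -m creep '[{"tx":0,"ty":4,"tz":0.1,"wx":0.13,"wy":0,"wz":0,"gripper":1},{"tx":0,"ty":8,"tz":0.2,"wx":0.13,"wy":0,"wz":0,"gripper":1},{"tx":0,"ty":12,"tz":0.3,"wx":0.13,"wy":0,"wz":0,"gripper":1},{"tx":0,"ty":16,"tz":0.4,"wx":0.13,"wy":0,"wz":0,"gripper":1},{"tx":0,"ty":20,"tz":0.5,"wx":0.13,"wy":0,"wz":0,"gripper":1},{"tx":0,"ty":24,"tz":0.6,"wx":0.13,"wy":0,"wz":0,"gripper":1},{"tx":0,"ty":28,"tz":0.8,"wx":0.13,"wy":0,"wz":0,"gripper":1},{"tx":0,"ty":32,"tz":0.9,"wx":0.13,"wy":0,"wz":0,"gripper":1}]'; python3 -c "
from h import *
plan(540.1,109,200,0.086)"
```

```text
time: 22.35
tool_pos: [551.4, 43.4, 256.4]
tcp_rot: [-3.091, 1.566, -3.007]
contact_force: [1.6, -0.4, -0.1]
grip_width: 28.4
tx 5.64 ty 6.64 tz -0.55  wx -0.001 wy -0.005 wz 0.000  j6 -0.14 t 22.35 jaw 4.8 tcp [551.4  43.4 256.4]
```

```bash
python3 -m creep '[{"tx":1,"ty":3.5,"tz":-0.3,"wx":0,"wy":0,"wz":0,"gripper":1},{"tx":3,"ty":6,"tz":-0.5,"wx":0,"wy":0,"wz":0,"gripper":1},{"tx":5.6,"ty":6.6,"tz":-0.6,"wx":0,"wy":0,"wz":0,"gripper":1},{"tx":5.6,"ty":6.6,"tz":-0.6,"wx":0,"wy":0,"wz":0,"gripper":1},{"tx":5.6,"ty":6.6,"tz":-0.6,"wx":0,"wy":0,"wz":0,"gripper":1},{"tx":5.6,"ty":6.6,"tz":-0.6,"wx":0,"wy":0,"wz":0,"gripper":1}]'; python3 - <<'E'
from h import *
c=snap('wrist','w14')
plan(540.1,109,65,0.086)
a=0.086;X=np.array([np.cos(a),np.sin(a),0]);Y=np.array([-np.sin(a),np.cos(a),0])
for i in (-41,41):
  for j in (-60,60): print(proj(c,np.array([540.1,109,15])+i*X+j*Y,True).round(0))
E
```

```text
time: 22.85
tool_pos: [541.8, 105.9, 202.9]
tcp_rot: [-2.088, 1.569, -2.004]
contact_force: [0.3, 0.6, -0.1]
grip_width: 28.3
tx 13.85 ty 0.35 tz -0.21  wx -0.002 wy 0.001 wz 0.001  j6 -0.03 t 22.9 jaw 4.8 tcp [542.3 105.8 203.5]
[275. 278.]
[272. 155.]
[357. 278.]
[360. 155.]
```

View pics/w14.png

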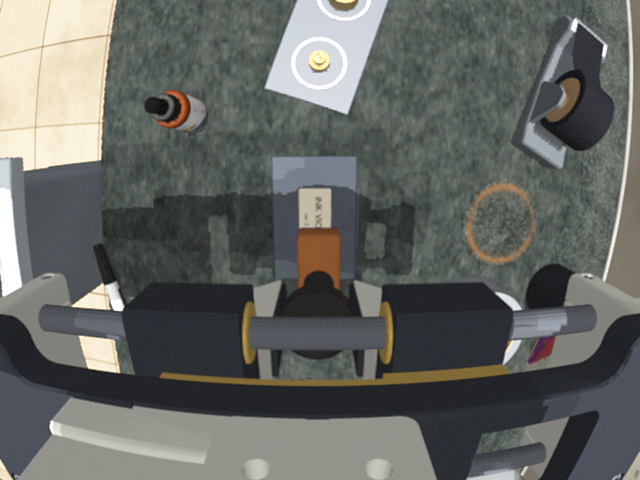

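The pad's edges match the prediction: far-left corner (273,156), far-right (357,155). I lower the stamp.

```bash
python3 -m creep '[{"tx":4,"ty":0.3,"tz":-0.2,"wx":0,"wy":0,"wz":0,"gripper":1},{"tx":7.5,"ty":0.3,"tz":-0.2,"wx":0,"wy":0,"wz":0,"gripper":1},{"tx":10,"ty":0.3,"tz":-0.2,"wx":0,"wy":0,"wz":0,"gripper":1},{"tx":12,"ty":0.3,"tz":-0.2,"wx":0,"wy":0,"wz":0,"gripper":1},{"tx":13.4,"ty":0.3,"tz":-0.2,"wx":0,"wy":0,"wz":0,"gripper":1},{"tx":13.9,"ty":0.3,"tz":-0.2,"wx":0,"wy":0,"wz":0,"gripper":1},{"tx":13.9,"ty":0.3,"tz":-0.2,"wx":0,"wy":0,"wz":0,"gripper":1},{"tx":13.9,"ty":0.3,"tz":-0.2,"wx":0,"wy":0,"wz":0,"gripper":1}]'; python3 -c "
from h import *
plan(540.1,109,55,0.086)"
```

```text
time: 23.57
tool_pos: [540.5, 109.0, 65.0]
tcp_rot: [-0.438, 1.569, -0.354]
contact_force: [-0.0, 0.0, -0.4]
grip_width: 28.5
tx 1.00 ty 0.01 tz -0.04  wx -0.002 wy 0.002 wz 0.001  j6 -0.02 t 23.57 jaw 4.8 tcp [540.5 109.   65. ]
```

```bash
python3 -m creep '[{"tx":0.4,"ty":0,"tz":0,"wx":0,"wy":0,"wz":0,"gripper":1},{"tx":0.7,"ty":0,"tz":0,"wx":0,"wy":0,"wz":0,"gripper":1},{"tx":0.9,"ty":0,"tz":0,"wx":0,"wy":0,"wz":0,"gripper":1},{"tx":1,"ty":0,"tz":0,"wx":0,"wy":0,"wz":0,"gripper":1},{"tx":1,"ty":0,"tz":0,"wx":0,"wy":0,"wz":0,"gripper":1}]'
```

```text
time: 23.98
tool_pos: [539.9, 109.5, 54.9]
tcp_rot: [-0.59, 1.569, -0.505]
contact_force: [-1.4, -0.8, 5.5]
grip_width: 28.5
```

```bash
python3 -m creep '[{"tx":0,"ty":0,"tz":0,"wx":0,"wy":0,"wz":0,"gripper":0.2},{"tx":0,"ty":0,"tz":0,"wx":0,"wy":0,"wz":0,"gripper":0},{"tx":0,"ty":0,"tz":0,"wx":0,"wy":0,"wz":0,"gripper":-0.1},{"tx":-2,"ty":0,"tz":0,"wx":0,"wy":0,"wz":0,"gripper":-0.2},{"tx":-6,"ty":0,"tz":0,"wx":0,"wy":0,"wz":0,"gripper":-0.3},{"tx":-10,"ty":0,"tz":0,"wx":0,"wy":0,"wz":0,"gripper":-0.3},{"tx":-14,"ty":0,"tz":0,"wx":0,"wy":0,"wz":0,"gripper":-0.3},{"tx":-18,"ty":0,"tz":0,"wx":0,"wy":0,"wz":0,"gripper":-0.3}]'; python3 - <<'E'
from h import *
c=snap('wrist','w15')
plan(407.5,200.5,220,0.086)
E
```

```text
time: 24.65
tool_pos: [538.9, 109.7, 235.7]
tcp_rot: [-1.808, 1.57, -1.723]
contact_force: [1.7, 0.2, 0.7]
grip_width: 59.8
tx 2.25 ty 10.16 tz -12.71  wx -0.001 wy 0.014 wz 0.001  j6 -0.02 t 24.7 jaw 4.9 tcp [542.5 110.  244.4]
```

View pics/w15.png

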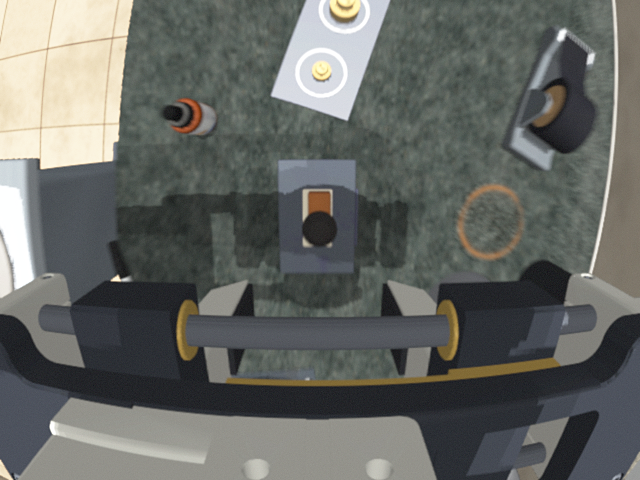

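The stamp stands upright and centred on the pad (knob 319,229). Now the bottle, jaws along the pad's long side so the fingers stay away from the stamp on release.

```bash
python3 -c "
from h import *
plan(407.5,200.5,220,1.657)"
```

```text
tx 2.25 ty 10.16 tz -12.71  wx 1.570 wy 0.012 wz -0.010  j6 -0.02 t 24.7 jaw 4.9 tcp [542.5 110.  244.4]
```

```bash
python3 -m creep '[{"tx":1,"ty":10.2,"tz":-12.7,"wx":1.57,"wy":0.01,"wz":-0.01,"gripper":-0.5},{"tx":1,"ty":10.2,"tz":-12.7,"wx":1.57,"wy":0.01,"wz":-0.01,"gripper":-0.5},{"tx":1,"ty":10.2,"tz":-12.7,"wx":1.57,"wy":0.01,"wz":-0.01,"gripper":-0.5},{"tx":1,"ty":10.2,"tz":-12.7,"wx":1.57,"wy":0.01,"wz":-0.01,"gripper":-0.5},{"tx":1,"ty":10.2,"tz":-12.7,"wx":1.57,"wy":0.01,"wz":-0.01,"gripper":-0.5},{"tx":1,"ty":10.2,"tz":-12.7,"wx":1.57,"wy":0.01,"wz":-0.01,"gripper":-0.5},{"tx":1,"ty":10.2,"tz":-12.7,"wx":1.57,"wy":0.01,"wz":-0.01,"gripper":-0.5},{"tx":1,"ty":10.2,"tz":-12.7,"wx":1.57,"wy":0.01,"wz":-0.01,"gripper":-0.5}]'; python3 -c "
from h import *
plan(407.5,200.5,200,1.657)"
```

```text
time: 25.37
tool_pos: [403.8, 200.8, 223.6]
tcp_rot: [-1.75, 1.562, -2.664]
contact_force: [0.7, -0.7, 0.1]
grip_width: 69.0
tx 2.36 ty 0.29 tz 0.25  wx 0.571 wy 0.001 wz 0.009  j6 1.21 t 25.37 jaw -52.3 tcp [403.8 200.8 223.6]
```

```bash
python3 -m creep '[{"tx":0.8,"ty":0.3,"tz":0.3,"wx":0.57,"wy":0,"wz":0.01,"gripper":-0.5},{"tx":1.6,"ty":0.3,"tz":0.3,"wx":0.57,"wy":0,"wz":0.01,"gripper":-0.5},{"tx":2.4,"ty":0.3,"tz":0.3,"wx":0.57,"wy":0,"wz":0.01,"gripper":-0.5},{"tx":2.4,"ty":0.3,"tz":0.3,"wx":0.57,"wy":0,"wz":0.01,"gripper":-0.5},{"tx":2.4,"ty":0.3,"tz":0.3,"wx":0.57,"wy":0,"wz":0.01,"gripper":-0.5},{"tx":2.4,"ty":0.3,"tz":0.3,"wx":0.57,"wy":0,"wz":0.01,"gripper":-0.5}]'; python3 - <<'E'
from h import *
c=snap('wrist','w16')
plan(407.5,200.5,39,1.657)
for z in (0,35,70,100): print(proj(c,[407.5,200.5,z],True))
E
```

```text
time: 25.87
tool_pos: [408.0, 199.9, 199.3]
tcp_rot: [0.977, 1.57, -0.504]
contact_force: [0.5, -0.9, -0.4]
grip_width: 68.7
tx 16.05 ty -0.07 tz -0.07  wx 0.008 wy 0.001 wz -0.001  j6 1.76 t 25.92 jaw -84.6 tcp [408.1 199.9 199.5]
[316.10660712 219.94470469]
[316.02346943 227.44422781]
[315.92158433 236.67815881]
[315.81414633 246.46772582]
```

View pics/w16.png

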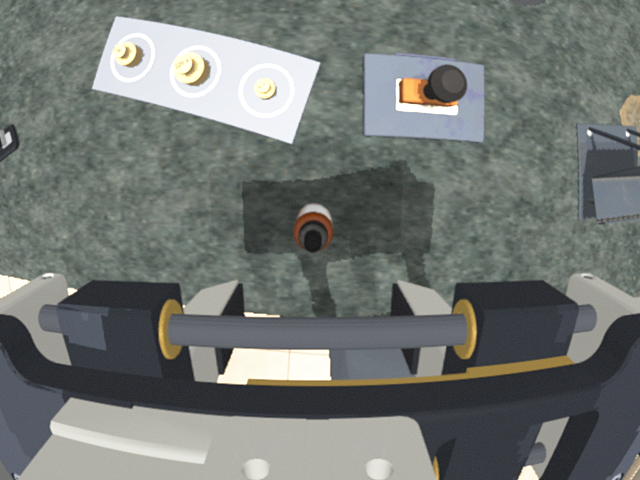

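The bottle's shoulder is at (314,230) and its tip at (313,241), about 4 mm further out than predicted, so I aim at (411,201.5).

```bash
python3 -m creep '[{"tx":3,"ty":0.3,"tz":-0.2,"wx":0,"wy":0,"wz":0,"gripper":-0.5},{"tx":6,"ty":0.3,"tz":-0.2,"wx":0,"wy":0,"wz":0,"gripper":-0.5},{"tx":9,"ty":0.3,"tz":-0.2,"wx":0,"wy":0,"wz":0,"gripper":-0.5},{"tx":12,"ty":0.3,"tz":-0.2,"wx":0,"wy":0,"wz":0,"gripper":-0.5},{"tx":14.5,"ty":0.3,"tz":-0.2,"wx":0,"wy":0,"wz":0,"gripper":-0.5},{"tx":15.8,"ty":0.3,"tz":-0.2,"wx":0,"wy":0,"wz":0,"gripper":-0.5},{"tx":15.9,"ty":0.3,"tz":-0.2,"wx":0,"wy":0,"wz":0,"gripper":-0.5},{"tx":15.9,"ty":0.3,"tz":-0.2,"wx":0,"wy":0,"wz":0,"gripper":-0.3}]'; python3 -c "
from h import *
plan(411,201.5,39,1.665)"
```

```text
time: 26.58
tool_pos: [411.0, 202.0, 40.3]
tcp_rot: [-0.069, 1.57, -1.546]
contact_force: [0.3, -0.7, 0.9]
grip_width: 65.5
tx 0.13 ty -0.00 tz 0.05  wx -0.000 wy 0.001 wz 0.000  j6 1.77 t 26.58 jaw -84.6 tcp [411.  202.   40.3]
```

```bash
python3 -m creep '[{"tx":0,"ty":0,"tz":0,"wx":0,"wy":0,"wz":0,"gripper":0},{"tx":0,"ty":0,"tz":0,"wx":0,"wy":0,"wz":0,"gripper":0.2},{"tx":0,"ty":0,"tz":0,"wx":0,"wy":0,"wz":0,"gripper":1},{"tx":0,"ty":0,"tz":0,"wx":0,"wy":0,"wz":0,"gripper":1},{"tx":0,"ty":0,"tz":0,"wx":0,"wy":0,"wz":0,"gripper":1},{"tx":0,"ty":0,"tz":0,"wx":0,"wy":0,"wz":0,"gripper":1},{"tx":0,"ty":0,"tz":0,"wx":0,"wy":0,"wz":0,"gripper":1},{"tx":0,"ty":0,"tz":0,"wx":0,"wy":0,"wz":0,"gripper":1}]'; python3 -m creep '[{"tx":-3,"ty":0,"tz":0,"wx":0,"wy":0,"wz":0,"gripper":1},{"tx":-7,"ty":0,"tz":0,"wx":0,"wy":0,"wz":0,"gripper":1},{"tx":-11,"ty":0,"tz":0,"wx":0,"wy":0,"wz":0,"gripper":1},{"tx":-15,"ty":0,"tz":0,"wx":0,"wy":0,"wz":0,"gripper":1},{"tx":-19,"ty":0,"tz":0,"wx":0,"wy":0,"wz":0,"gripper":1},{"tx":-22,"ty":0,"tz":0,"wx":0,"wy":0,"wz":0,"gripper":1},{"tx":-22,"ty":0,"tz":0,"wx":0,"wy":0,"wz":0,"gripper":1}]';python3 - <<'E'
from h import *
snap('wrist','w17')
plan(615.8,115.5,240,1.657)
E
```

```text
time: 27.25
tool_pos: [411.6, 202.2, 41.1]
tcp_rot: [1.433, 1.568, -0.045]
contact_force: [-0.0, -0.2, 5.7]
grip_width: 31.6
time: 27.83
tool_pos: [413.4, 203.0, 266.8]
tcp_rot: [1.711, 1.558, 0.232]
contact_force: [0.6, -0.0, -0.7]
grip_width: 31.2
tx 2.50 ty 19.45 tz 10.56  wx 0.006 wy -0.001 wz -0.008  j6 1.77 t 27.88 jaw -84.7 tcp [412.2 202.6 263.6]
```

View pics/w17.png

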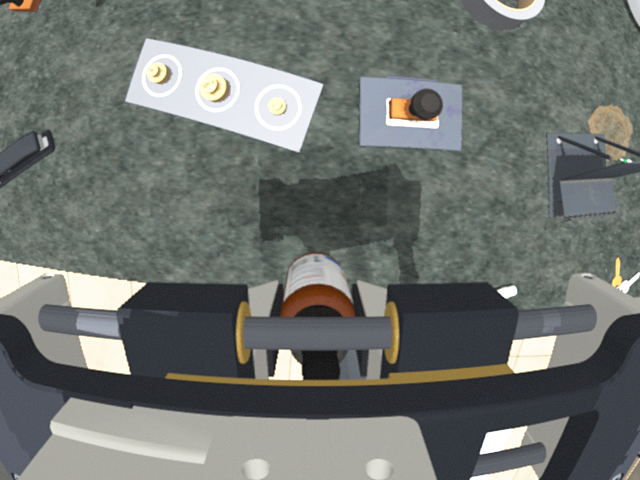

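The bottle is held upright (317,300). I carry it behind the pad.

```bash
python3 -m creep '[{"tx":0,"ty":3.5,"tz":1.9,"wx":0,"wy":0,"wz":0,"gripper":1},{"tx":0,"ty":7,"tz":3.8,"wx":0,"wy":0,"wz":0,"gripper":1},{"tx":0,"ty":10.5,"tz":5.7,"wx":0,"wy":0,"wz":0,"gripper":1},{"tx":0,"ty":14,"tz":7.6,"wx":0,"wy":0,"wz":0,"gripper":1},{"tx":0.5,"ty":17,"tz":9.2,"wx":0,"wy":0,"wz":0,"gripper":1},{"tx":2,"ty":19.4,"tz":10.6,"wx":0,"wy":0,"wz":0,"gripper":1},{"tx":4,"ty":19.4,"tz":10.6,"wx":0,"wy":0,"wz":-0.01,"gripper":1},{"tx":5,"ty":19.4,"tz":10.6,"wx":0,"wy":0,"wz":-0.01,"gripper":1}]'; python3 -m creep '[{"tx":0,"ty":0,"tz":0,"wx":0,"wy":0,"wz":0,"gripper":1},{"tx":0,"ty":0,"tz":0,"wx":0,"wy":0,"wz":0,"gripper":1}]'; python3 -c "
from h import *
c=snap('wrist','w18')
plan(615.8,115.5,55,1.657)"
```

```text
time: 28.55
tool_pos: [613.2, 113.3, 205.6]
tcp_rot: [-1.553, 1.554, -3.034]
contact_force: [-0.3, 0.3, -1.6]
grip_width: 31.4
time: 28.72
tool_pos: [612.8, 115.0, 209.9]
tcp_rot: [-1.549, 1.559, -3.027]
contact_force: [-0.7, 0.4, 0.9]
grip_width: 31.2
tx 15.63 ty 0.38 tz -0.02  wx 0.007 wy 0.000 wz 0.009  j6 1.54 t 28.77 jaw -84.7 tcp [613.4 115.1 211.4]
```

View pics/w18.png

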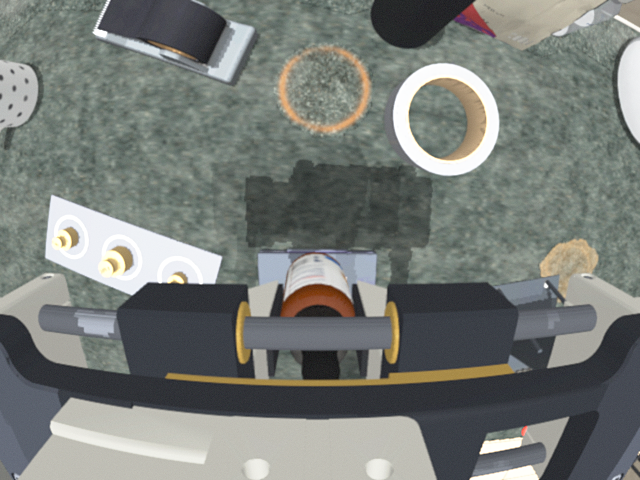

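The pad's far edge runs from 258 to 377 px, centred on the bottle at 317. I descend.

```bash
python3 -m creep '[{"tx":4,"ty":0.4,"tz":0,"wx":0,"wy":0,"wz":0.01,"gripper":1},{"tx":7.5,"ty":0.4,"tz":0,"wx":0,"wy":0,"wz":0.01,"gripper":1},{"tx":10.5,"ty":0.4,"tz":0,"wx":0,"wy":0,"wz":0.01,"gripper":1},{"tx":13,"ty":0.4,"tz":0,"wx":0,"wy":0,"wz":0.01,"gripper":1},{"tx":14.8,"ty":0.4,"tz":0,"wx":0,"wy":0,"wz":0.01,"gripper":1},{"tx":15.6,"ty":0.4,"tz":0,"wx":0,"wy":0,"wz":0.01,"gripper":1},{"tx":15.6,"ty":0.4,"tz":0,"wx":0,"wy":0,"wz":0.01,"gripper":1},{"tx":15.6,"ty":0.4,"tz":0,"wx":0,"wy":0,"wz":0.01,"gripper":1}]'; python3 -c "
from h import *
plan(615.8,115.5,41,1.657)"
```

```text
time: 29.43
tool_pos: [617.3, 115.1, 56.6]
tcp_rot: [1.413, 1.567, -0.064]
contact_force: [0.1, 0.2, -1.3]
grip_width: 31.7
tx 1.56 ty -0.15 tz -0.05  wx 0.007 wy 0.001 wz -0.004  j6 1.54 t 29.43 jaw -84.7 tcp [617.3 115.1  56.6]
```

```bash
python3 -m creep '[{"tx":0.7,"ty":-0.1,"tz":0,"wx":0,"wy":0,"wz":0,"gripper":1},{"tx":1.1,"ty":-0.1,"tz":0,"wx":0,"wy":0,"wz":0,"gripper":1},{"tx":1.4,"ty":-0.1,"tz":0,"wx":0,"wy":0,"wz":0,"gripper":1},{"tx":1.55,"ty":-0.1,"tz":0,"wx":0,"wy":0,"wz":0,"gripper":1},{"tx":1.55,"ty":-0.1,"tz":0,"wx":0,"wy":0,"wz":0,"gripper":1}]'
```

```text
time: 29.85
tool_pos: [616.3, 114.7, 41.2]
tcp_rot: [1.437, 1.567, -0.041]
contact_force: [-2.5, 0.4, 8.7]
grip_width: 31.5
```

```bash
python3 -m creep '[{"tx":0,"ty":0,"tz":0,"wx":0,"wy":0,"wz":0,"gripper":0.1},{"tx":0,"ty":0,"tz":0,"wx":0,"wy":0,"wz":0,"gripper":-0.2},{"tx":0,"ty":0,"tz":0,"wx":0,"wy":0,"wz":0,"gripper":-0.3},{"tx":0,"ty":0,"tz":0,"wx":0,"wy":0,"wz":0,"gripper":-0.3},{"tx":-3,"ty":0,"tz":0,"wx":0,"wy":0,"wz":0,"gripper":-0.3},{"tx":-7,"ty":0,"tz":0,"wx":0,"wy":0,"wz":0,"gripper":-0.3},{"tx":-11,"ty":0,"tz":0,"wx":0,"wy":0,"wz":0,"gripper":-0.3},{"tx":-15,"ty":0,"tz":0,"wx":0,"wy":0,"wz":0,"gripper":-0.3}]'; python3 -m creep '[{"tx":-3,"ty":0,"tz":0,"wx":0,"wy":0,"wz":0,"gripper":-0.3},{"tx":-5,"ty":-2,"tz":2,"wx":0,"wy":0,"wz":0,"gripper":-0.3},{"tx":-5,"ty":-4,"tz":6,"wx":0,"wy":0,"wz":0,"gripper":-0.3},{"tx":-5,"ty":-5,"tz":10,"wx":0,"wy":0,"wz":0,"gripper":-0.3},{"tx":-5,"ty":-5,"tz":14,"wx":0,"wy":0,"wz":0,"gripper":-0.3},{"tx":-5,"ty":-5,"tz":18,"wx":0,"wy":0,"wz":0,"gripper":-0.3},{"tx":-5,"ty":-5,"tz":22,"wx":0,"wy":0,"wz":0,"gripper":-0.3},{"tx":-5,"ty":-5,"tz":26,"wx":0,"wy":0,"wz":0,"gripper":-0.3}]'; python3 - <<'E'
from h import *
c=snap('top','t9'); snap('side','s9')
cv2.imwrite('pics/t9c.png',cv2.resize(cv2.cvtColor(c['frame'],cv2.COLOR_RGB2BGR)[170:320,110:310],None,fx=4,fy=4,interpolation=cv2.INTER_NEAREST))
E
```

```text
time: 30.52
tool_pos: [615.0, 114.6, 190.8]
tcp_rot: [0.479, 1.57, -1.0]
contact_force: [0.8, 0.4, 0.2]
grip_width: 59.7
time: 31.18
tool_pos: [589.3, -150.8, 239.6]
tcp_rot: [1.223, 1.569, -0.256]
contact_force: [0.7, 1.6, 0.7]
grip_width: 59.5
```

View pics/t9c.png

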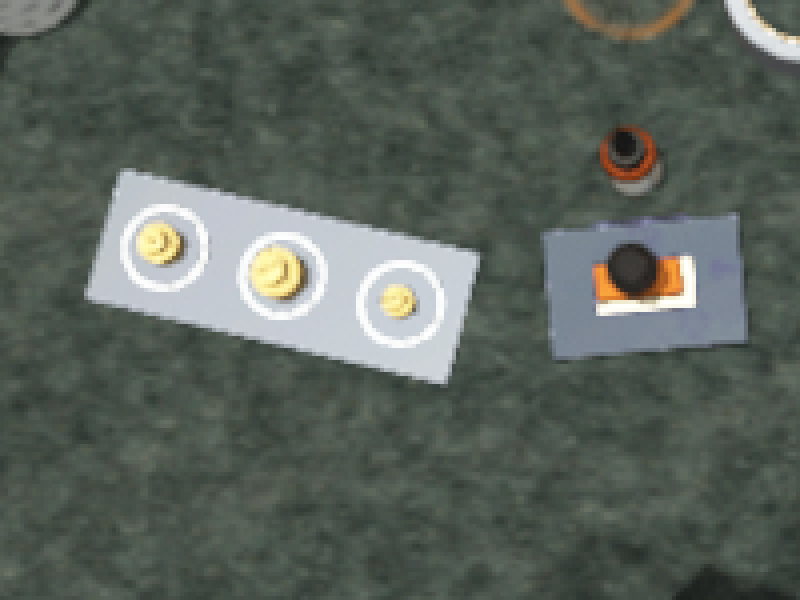

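View pics/s9.png

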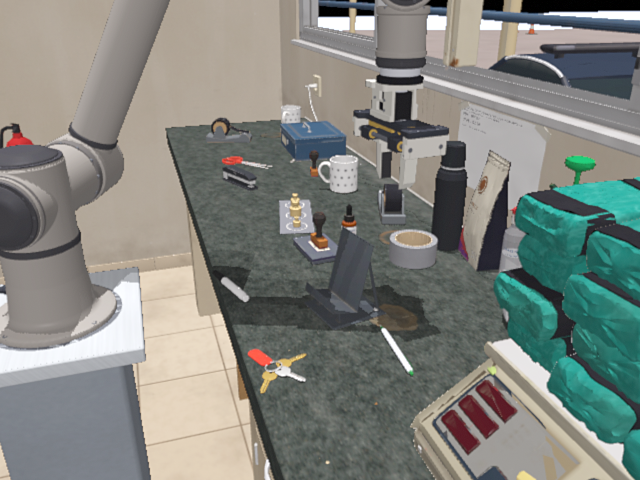

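Everything stands upright in both views. A final numeric check in the mat and pad frames:

```bash
python3 - <<'E'
from h import *
c=load('t9'); C=lambda u,v,z:onto(c,u/4+110-.4,v/4+170-.4,z)
def rel(p,o,a):
    d=p-np.array(o); return np.array([d[0]*np.cos(a)+d[1]*np.sin(a),-d[0]*np.sin(a)+d[1]*np.cos(a)]).round(1)
hsv=cv2.cvtColor(c['frame'],cv2.COLOR_RGB2HSV); H,S,V=hsv[...,0],hsv[...,1],hsv[...,2]
for m,s,ce in blobs((H>15)&(H<32)&(S>80)&(V>90),12):
    if 130<ce[0]<230 and 200<ce[1]<270: print('weight',s[4],rel(onto(c,*ce,18),(548.6,331.8),-.242))
print('bottle',rel(C(630,153,70),(540.1,109),.086))
print('stamp knob',rel(C(632,270,68),(540.1,109),.086))
m=(H>5)&(H<18)&(S>140)&(V>70); z=np.zeros_like(m); z[225:255,250:290]=1; P,r=rect(c,m&z,20); print('foot',rel(np.array(r[0]),(540.1,109),.086),r)
o=get_obs();print(o['time'],abs(o['dq']).max())
E
```

```text
weight 65 [ 0.1 71.8]
weight 98 [-0.9 -2.6]
weight 38 [ -0.2 -77. ]
bottle [70.9 -1.6]
stamp knob [1.8 3.2]
foot [  2.3 -11.1] ((543.369140625, 98.11467742919922), (24.249000549316406, 19.62354278564453), 89.56942749023438)
31.2833 0.08452485308941841
```

All are within tolerance. The "foot" row is only the fragment of foot visible beside the knob; judged by its full extent, crop x 594–684, it sits about 3 mm from the pad centre. I let the arm settle and hand in.

```bash
python3 -m creep '[{"tx":0,"ty":0,"tz":0,"wx":0,"wy":0,"wz":0,"gripper":-0.3},{"tx":0,"ty":0,"tz":0,"wx":0,"wy":0,"wz":0,"gripper":-0.3},{"tx":0,"ty":0,"tz":0,"wx":0,"wy":0,"wz":0,"gripper":-0.3},{"tx":0,"ty":0,"tz":0,"wx":0,"wy":0,"wz":0,"gripper":-0.3}]'; python3 -c "
from h import *
print(close_job())"
```

```text
time: 31.62
tool_pos: [589.6, -147.3, 239.7]
tcp_rot: [1.347, 1.569, -0.129]
contact_force: [-0.3, -0.5, -0.6]
grip_width: 59.7
the job is handed in; nothing more can be done
None
```

The weighing post is set up and handed in at about 32 s of the 141 s allowed. All five items are in place by my last checks; the hand-in itself gives no verdict.

| Item | Last measured position | Limit |
|---|---|---|
| Medium weight, left ring | within about 4 mm of the ring centre | 15 mm |
| Large weight, middle ring | within about 3 mm of the ring centre | 15 mm |
| Small weight, right ring | within about 2 mm of the ring centre | 15 mm |
| Stamp on the pad | knob about 2 and 3 mm off the pad's middle | 15 mm |
| Ink bottle behind the pad | 71 mm behind the pad's middle, 2 mm sideways | 55–97 mm behind, 20 mm sideways |

- **Upright and clear:** everything stood upright in the top and side views, and the gripper was clear of all items.
- **Stamp alignment:** I judged this by eye; the foot lies along the pad's long side.
- **One check that disagreed:** the automatic measurement of the stamp's foot read −11 mm sideways. The knob hides part of the foot, so it caught only a fragment. The foot's full extent in the picture put it about 3 mm off centre, agreeing with the knob.
- **One refused move:** the first move command was rejected for incomplete rows. Nothing moved, and I re-sent it in full.

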